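# Fetch the block plane for lapping

## Robot

A 6-joint arm with a two-finger parallel gripper is mounted at the origin on the work surface. World frame = base frame: x ahead of the robot, y to its left, z up, the work surface at z = 0. Lengths are in mm, angles in rad, forces in N, time in s.
With the tool pointing down it reaches from about 300 to 775 mm from the base axis. Payload 14.6 kg.
Tool frame: the origin (TCP) lies at the very end of the fingers, on their centre line; the grasp point (between the pads) lies 19 mm behind it; z points along the fingers, y is the line along which they close (so a half turn about z gives the same grasp; the last joint's range is limited). The gripper opens to 94 mm and grips with 3 to 60 N. Pads are 16 mm wide; open, the fingers measure 119 mm over their backs; the gripper's body (75 mm by 177 mm) begins 78 mm behind the grasp point.
Start: joints at [1.281, 0.3, 1.521, -0, 1.321, -0.067], TCP at [121.527, 536.396, 205.446] pointing down, gripper open.
Joint ranges: [-3.03, 3.03], [-0.79, 2.21], [0.23, 2.52], [-1.04, 4.18], [0, 3.07], [-2.55, 2.55]. Speed limits (rad/s): [2.22, 2.22, 2.57, 3.14, 3.14, 3.14].

## Interface

Orientations are given as [roll, pitch, yaw] about the fixed x, y, z axes, in that order (R = Rz(yaw) Ry(pitch) Rx(roll)).
In Python, from cell import manip gives the robot as it stands.
- The arm moves only by the tool servo_tool, never from a script. Its argument "motion" is a list that holds one entry, the list of rows, each a list of 7 numbers: the shift along the world's x, y, z as a fraction of full scale, then the turn, a rotation vector about the world's x, y, z as a fraction of full scale, then the closure, from 0 (fully open) to 1 (shut). In form: [[[x, y, z, rx, ry, rz, gripper], ...]]. A call has 1 to 10 rows; each row is the pose to reach, as a shift and turn from the pose commanded when the call began, turning the shorter way round; what a row does not reach only later rows make up. Full scale, the value 1, is 0.5 m for a shift and pi rad for a turn. A row lasts 1/10 s, in which the tool goes at most 50 mm and 8.59 degrees, less where a joint would pass 70% of its speed; a pose out of reach is approached as far as the arm can. A call with a number of a shift or a turn outside -1 to 1 is refused whole. A call with a gripper value outside its range is refused whole. The fingers move at their own pace and stop on an object; "newtons" is the grip in N (left out, the last holds). Time passes only in rows, so rows that repeat a pose let the fingers close. It gives the time, the measured TCP pose, the force, the opening and the grip force at its end, in the units of the state.
- manip.read_state(): the state, without advancing time (a new reading comes with each control period).
- manip.camera(name): name is "scene" or "top"; returns a dict with "frame" (384x512x3 uint8, red, green, blue), "range_z" (384x512 float32, mm along the optical axis (not along the pixel's ray), 0 where there is no reading), "vfov" (degrees; the focal length in pixels is half the picture's height over the tangent of half this angle, whatever the lens; pixels are square), "cx", "cy" (the principal point, pixels), "cam_to_world" (4x4, takes a point from camera to world coordinates). Camera axes: x right, y down, z forward; pixel columns grow to the right and rows downward; lengths in mm; the calibration is good to about 2 mm. A picture is of the moment at which its call begins.
- manip.sign_off(): hands the job in; it is judged then, once.
The state is a dict: "clock": time; "joints": joint angles; "qd": joint speeds; "effort": joint torques, N m; "eef_pos": TCP position; "eef_rot": TCP orientation; "wrist_force": force on the tool from outside, world axes, zero at the start; "moment": the same for the moment, N m; "finger_gap": finger opening in mm; "finger_force": force on a finger pad.
Only numpy, scipy, OpenCV 4.12 (cv2) and the standard library are available. Lean on these libraries where they do the work, as an engineer would, in place of code of your own. Each camera call takes 0.05 s, during which the arm holds its last target. There are 200 camera calls.

## Task

The block plane needs its sole flattened, but a carver's mallet, a glue bottle and a wax tin crowd round it on the tool stand. Move those three over to the white side board first, all standing upright on it together, then set the plane sole down on the middle of the stone lapping plate, lengthwise, and finally stand each of the three back upright on the very spot of the tool stand where it stood at the start. Do not knock any of the three over, and set the plane down on the stone without dropping or banging it.

Things in the scene. Friction and masses are not known exactly. Their poses are not given: they have to be found in the camera images.
- stand: Tool stand: fixed brown wooden board 265 (x) x 210 (y) x 12 mm thick. Origin: centre of its underside. x points away from the robot at yaw 0. On it the plane lies along x at about (18, 0) mm; the three stand at (-92, 0), (18, 62) and (18, -62), in any order, 7 to 14 mm from the plane, on dark round marks. A copper oil can at (112, 78) and a drill-bit block at (112, -72) have no part in the job.
- sideboard: Side board: fixed white laminated board 110 (x) x 260 (y) x 9 mm thick, flat, no rim, a dark strip at each short end, empty at the start. Origin: centre of its underside; top 9 mm above it; its long axis is y.
- plate: Lapping plate: fixed grey stone slab 240 (x) x 120 (y) x 22 mm thick with a dark abrasive sheet on top, empty at the start. Origin: centre of its underside; top 22 mm above it; its long axis is x.
- blockplane_mid (a point): Block plane: loose grey steel hand plane, brass lever cap, dark wooden front knob; 140 long (x, knob at +x) x 46 wide (y) x about 50 mm high, about 0.6 kg. Point: middle of length and width, 22 mm above its sole. Its flat steel cheeks, 46 mm apart across y, run from x = -43 to +33 mm and reach 33 mm above the sole: grip there. z up.
- mallet_mid (a point): Carver's mallet: loose turned dark wood, round, standing on its head, handle up; 150 mm tall, about 0.32 kg. Head 52 mm across at the foot, 60 at its widest, up to 70 mm high, above it the handle, 26 mm thick, to the top. Point: on its axis, half-way up (75 mm above its foot); the handle's middle is 40 mm above it. z up its axis.
- glue_mid (a point): Glue bottle: loose white plastic bottle with paper label and grey pointed nozzle, round, 115 mm tall, about 0.22 kg. Body 54 mm across up to 78 mm above its foot, then shoulder and nozzle. Point: on its axis, half-way up (57.5 mm above its foot). z up its axis.
- tin_mid (a point): Wax tin: loose low round bare-metal tin, sides darker than the lid, 60 mm across (lid 61 mm), 50 mm tall, about 0.28 kg. Point: on its axis, half-way up (25 mm above its foot). z up its axis.
There are look-alikes about, which are no part of the job. What is shaped like the part that bears blockplane_mid but green or red is not meant.

How it is judged:
By the outcome, as a careful person would: the job done as asked, in the order asked, and still so for the second after the job is handed in, with the robot touching nothing.
It also fails if it takes over 144 s, if anything falls off the work surface, if the arm or the gripper's body presses on something with over 40 N, if the wrist force passes 120 N, or if a joint passes its speed limit or range.

## Working session

There is one attempt and no reset: what is moved stays moved. The work goes in short steps, Python scripts to look and compute and a tool call to move; the robot and the scene stay as the last step left them, time stands still between calls to the robot, and variables do not carry over. Pictures are saved under pics/ and viewed, at most 14 in all, crops included, and the job is handed in when it is done.

Besides the shell and the picture viewer there is one more tool, called after "Call:" as name([rows], argument=value, ...), one row to a line, values as JSON. servo_tool: Moves the arm, as the interface text tells. Its arguments: {"type":"object","properties":{"motion":{"type":"array"},"newtons":{"type":"number"}},"required":["motion"]}

```bash
ls; mkdir -p pics; cat > h.py <<'E'
import numpy as np, cv2
from cell import manip
def cam(n):
    c=manip.camera(n); c['f']=192/np.tan(np.radians(c['vfov'])/2); return c
def world(c):
    z=c['range_z'].astype(float); v,u=np.mgrid[:z.shape[0],:z.shape[1]]
    p=np.stack([(u-c['cx'])*z/c['f'],(v-c['cy'])*z/c['f'],z],-1)
    M=np.array(c['cam_to_world']); w=p@M[:3,:3].T+M[:3,3]; w[z==0]=np.nan; return w
def save(c,n): cv2.imwrite('pics/'+n,cv2.cvtColor(c['frame'],cv2.COLOR_RGB2BGR))
E
python3 - <<'E'
from h import *
s=manip.read_state(); print(s)
for n in('scene','top'):
    c=cam(n); save(c,n+'0.png'); print(n,c['f'],c['cx'],c['cy'],np.round(c['cam_to_world'],3).tolist())
    np.savez(n+'0.npz',f=c['frame'],w=world(c))
E
```

```text
pics
{'clock': 0.0, 'joints': array([ 1.28140253e+00,  3.00439126e-01,  1.52162311e+00, -3.32127973e-05,
        1.32070338e+00, -6.66018586e-02]), 'qd': array([-0.00031587,  0.00039625, -0.0017639 ,  0.00032743,  0.00019237,
        0.0001549 ]), 'effort': array([-3.65784181e-03, -5.31797254e+01, -3.52743888e+01,  7.06721703e-02,
        2.42871634e-02,  1.84582700e-05]), 'eef_pos': array([121.45614724, 536.13289758, 204.88609587]), 'eef_rot': array([-3.14042016e+00, -4.59646356e-05,  2.91880893e+00]), 'wrist_force': array([ 0.08175462, -0.41510603, -0.2096528 ]), 'moment': array([-0.03665833, -0.00549497,  0.06841058]), 'finger_force': 0.0, 'finger_gap': 94.10028124489762}
scene 460.18867799498446 259.9442223317965 192.76293438674486 [[0.534, 0.677, -0.506, 1047.814], [0.845, -0.426, 0.322, -509.868], [0.002, -0.6, -0.8, 1113.149], [0.0, 0.0, 0.0, 1.0]]
top 389.90742191797574 253.79916893849816 194.62754616007487 [[0.014, -0.983, 0.18, 214.225], [-1.0, -0.008, 0.03, -112.023], [-0.028, -0.181, -0.983, 1134.415], [0.0, 0.0, 0.0, 1.0]]
```

View pics/scene0.png

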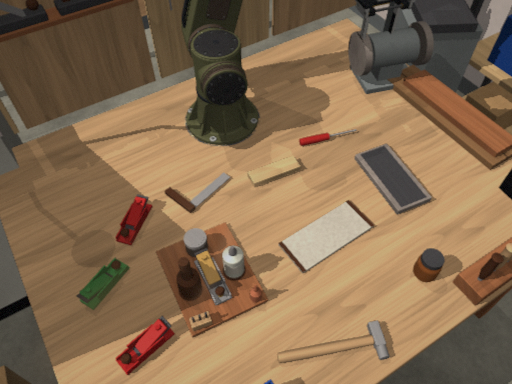

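View pics/top0.png

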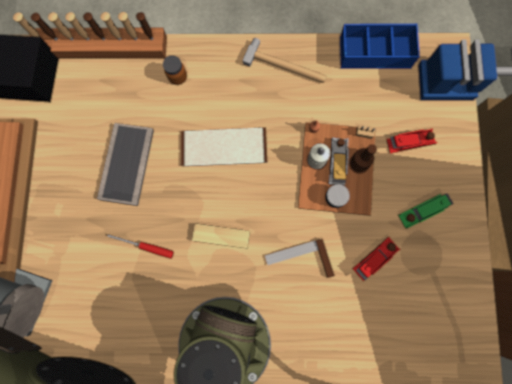

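The grey and brass plane is at top (339,158) on the brown stand. Its look-alikes are red at (411,140) and (376,258), and green at (425,210). The tin is at (338,194), the glue at (319,154), the mallet at (363,158), the side board at (223,147) and the plate at (126,163).

```bash
cat > m.py <<'E'
from h import *
d=np.load('top0.npz'); f=d['f'];w=d['w']; hsv=cv2.cvtColor(f,cv2.COLOR_RGB2HSV)
im=cv2.cvtColor(f,cv2.COLOR_RGB2BGR)
cv2.imwrite('pics/crop0.png',cv2.resize(im[110:225,285:385],None,fx=5,fy=5,interpolation=cv2.INTER_CUBIC))
print('table z',np.nanmedian(w[200:230,270:300,2]), np.nanmedian(w[210:220,60:90,2]))
def rect(name,u0,u1,v0,v1,zl,zh):
    m=np.zeros(f.shape[:2],bool); m[v0:v1,u0:u1]=True
    m&=(w[...,2]>zl)&(w[...,2]<zh)
    n,l,s,_=cv2.connectedComponentsWithStats(m.astype(np.uint8)); k=1+np.argmax(s[1:,4]); m=l==k
    r=cv2.minAreaRect(w[m][:,:2].astype(np.float32)); print(name,m.sum(),r,'z',np.median(w[m][:,2]))
rect('side',170,278,115,180,5,15); rect('plate',85,165,110,220,15,30); rect('stand',290,385,110,225,7,300)
for n,u0,u1,v0,v1,zl,zh in[('tin',322,356,180,212,50,80),('glue',305,332,140,170,60,140),('mallet',345,380,140,178,60,180),('planetop',328,350,135,184,30,80)]:
    rect(n,u0,u1,v0,v1,zl,zh)
for y in range(135,186,4): print(y,np.round(w[y,300:384:3,2]).tolist())
E
python3 m.py
```

```text
table z 0.0505699663830228 -0.021642908765898028
side 2903 ((568.1036987304688, 16.13001251220703), (113.57317352294922, 258.2635498046875), 3.2093379497528076) z 8.95860115140772
plate 3139 ((511.7358703613281, 307.9722900390625), (121.61896514892578, 240.3678436279297), 82.18690490722656) z 21.952572352503694
stand 6242 ((505.17315673828125, -321.67816162109375), (210.63400268554688, 265.92877197265625), 84.79682922363281) z 14.017630650528076
tin 388 ((412.9285583496094, -312.1855773925781), (59.605506896972656, 59.73611831665039), 21.39651870727539) z 62.21857310837879
glue 341 ((524.4636840820312, -259.3248291015625), (53.18866729736328, 50.856571197509766), 88.44087982177734) z 95.42616527560267
mallet 427 ((513.5469970703125, -380.7795104980469), (55.5406608581543, 49.64915466308594), 48.1291618347168) z 87.95848934790706
planetop 477 ((508.3569641113281, -321.25372314453125), (46.37839126586914, 115.14588928222656), 84.95178985595703) z 46.29046206783073
135 [-5.0, 1.0, 14.0, nan, 9.0, 9.0, 12.0, 14.0, 13.0, 13.0, 13.0, 12.0, 9.0, 10.0, 13.0, 12.0, 11.0, 12.0, 12.0, 19.0, 22.
[... 1386 characters left out ...]
, 9.0, 13.0, 2.0, 1.0, 0.0]
171 [-1.0, 12.0, 11.0, 6.0, 10.0, 15.0, 11.0, 9.0, 10.0, 13.0, 37.0, 49.0, 54.0, 59.0, 57.0, 43.0, 11.0, 11.0, 11.0, 23.0, 34.0, 11.0, 11.0, 15.0, 7.0, 1.0, 2.0, -0.0]
175 [-0.0, 10.0, 16.0, 10.0, 12.0, 14.0, 10.0, 11.0, 11.0, 14.0, 19.0, 58.0, 61.0, 59.0, 58.0, 54.0, 13.0, 13.0, 12.0, 10.0, 13.0, 14.0, 9.0, 7.0, 10.0, 4.0, 2.0, 4.0]
179 [9.0, 9.0, 11.0, 14.0, nan, 14.0, 14.0, 11.0, 8.0, 6.0, 17.0, 49.0, 56.0, 53.0, 56.0, 14.0, 13.0, 14.0, 12.0, 11.0, 12.0, 13.0, 11.0, 10.0, 11.0, -3.0, -2.0, 4.0]
183 [13.0, 11.0, 11.0, 12.0, 17.0, 16.0, 13.0, 17.0, 11.0, 10.0, 17.0, 15.0, 22.0, 21.0, 20.0, 12.0, 13.0, 13.0, 16.0, 12.0, 14.0, 9.0, 12.0, 11.0, -2.0, 0.0, -0.0, 4.0]
```

View pics/crop0.png

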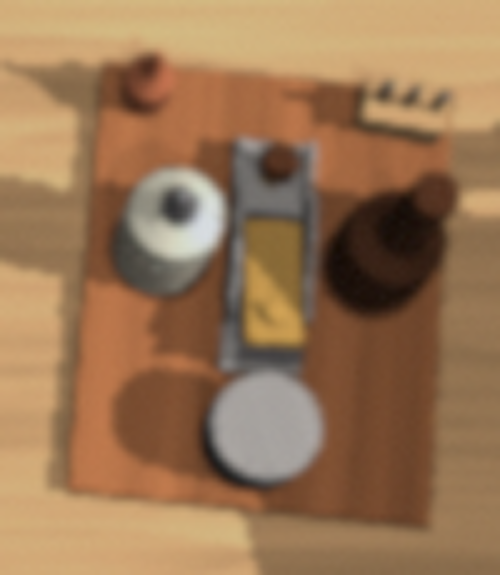

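The crop shows the grey-steel plane with its brass cap and its knob towards +x. The glue nozzle tip is at about (320.6,151), the mallet handle top at (372.4,149.4) and the tin lid at (338,195.5). I'll refine the centres by casting rays.

```bash
cat >> h.py <<'E'
def ray(c,u,v,z):
    M=np.array(c['cam_to_world']); d=M[:3,:3]@np.array([(u-c['cx'])/c['f'],(v-c['cy'])/c['f'],1]); o=M[:3,3]; return (o+d*(z-o[2])/d[2])[:2].round(1)
E
python3 - <<'E'
from h import *
c=cam('top'); s=cam('scene'); 
print('mallet',ray(c,372.4,149.4,162),'glue',ray(c,320.6,151,126))
def cen(c,name,u0,u1,v0,v1,zl,zh,zp):
    w=world(c); m=np.zeros(w.shape[:2],np.uint8); m[v0:v1,u0:u1]=1; m&=((w[...,2]>zl)&(w[...,2]<zh)).astype(np.uint8)
    k=cv2.connectedComponentsWithStats(m); i=1+np.argmax(k[2][1:,4]); m=(k[1]==i)
    e=cv2.minEnclosingCircle(np.argwhere(m)[:,::-1].astype(np.float32)); g=k[3][i]
    print(name,m.sum(),'centroid',ray(c,*g,zp),'circ',ray(c,*e[0],zp),'xymean',np.median(w[m],0).round(1))
cen(c,'tin',322,356,180,212,58,70,62); cen(c,'malletTop',345,384,135,178,148,170,160); cen(c,'glueNoz',305,332,140,170,112,140,124)
cen(s,'tin',180,212,225,260,58,70,62); cen(s,'malletTop',165,210,250,305,150,170,160); cen(s,'glueNoz',220,248,240,285,112,140,124)
im=cv2.cvtColor(s['frame'],cv2.COLOR_RGB2BGR)
cv2.imwrite('pics/crop1.png',cv2.resize(im[215:340,145:275],None,fx=4.5,fy=4.5,interpolation=cv2.INTER_CUBIC))
E
```

```text
mallet [ 513.4 -385.5] glue [ 519.4 -258.2]
tin 368 centroid [ 413.  -312.3] circ [ 412.8 -312.3] xymean [ 412.4 -312.6   62.6]
malletTop 96 centroid [ 514.9 -382. ] circ [ 514.7 -382.1] xymean [ 514.8 -381.7  161.6]
glueNoz 33 centroid [ 523.  -258.5] circ [ 522.6 -257.6] xymean [ 523.6 -259.2  120.3]
tin 341 centroid [ 415.1 -313.9] circ [ 413.3 -314.1] xymean [ 415.1 -313.9   61.8]
malletTop 105 centroid [ 519.5 -385.3] circ [ 519.7 -385.3] xymean [ 519.8 -385.6  160.8]
glueNoz 39 centroid [ 531.8 -263.9] circ [ 532.  -264.9] xymean [ 530.4 -263.5  118.8]
```

View pics/crop1.png

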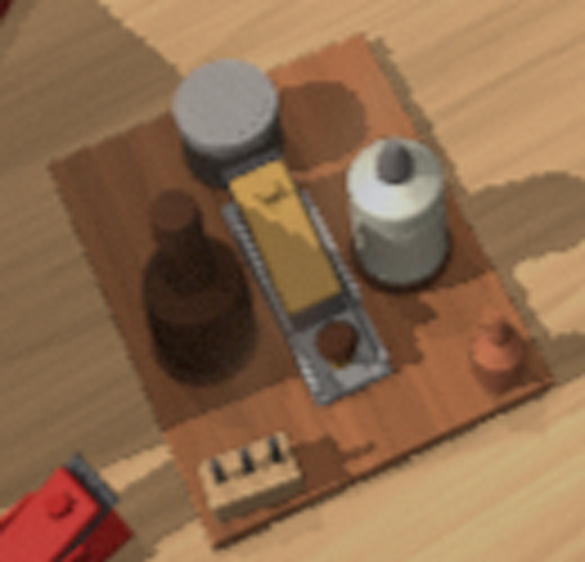

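Call:
servo_tool([
  [[0.657, -0.873, 0.08, 0, 0, -0.458, 0], [0.657, -0.873, 0.08, 0, 0, -0.458, 0], [0.657, -0.873, 0.08, 0, 0, -0.458, 0], [0.657, -0.873, 0.08, 0, 0, -0.458, 0], [0.657, -0.873, 0.08, 0, 0, -0.458, 0], [0.657, -0.873, 0.08, 0, 0, -0.458, 0], [0.657, -0.873, 0.08, 0, 0, -0.458, 0], [0.657, -0.873, 0.08, 0, 0, -0.458, 0], [0.657, -0.873, 0.08, 0, 0, -0.458, 0], [0.657, -0.873, 0.08, 0, 0, -0.458, 0]],
], newtons=25)

```text
clock: 1.2
eef_pos: [422.2, 136.0, 242.3]
eef_rot: [3.141, -0.0, 1.474]
wrist_force: [0.6, 0.8, 0.2]
finger_gap: 94.2
finger_force: 0.0
```

Call:
servo_tool([
  [[0, 0, 0, 0, 0, 0, 0], [0, 0, 0, 0, 0, 0, 0]],
])

```text
clock: 1.4
eef_pos: [421.5, 137.3, 241.7]
eef_rot: [-3.141, -0.0, 1.478]
wrist_force: [-0.2, 0.7, 0.0]
finger_gap: 93.7
finger_force: 0.0
```

Call:
servo_tool([
  [[0.19, -0.94, 0, 0, 0, 0, 0], [0.19, -0.94, 0, 0, 0, 0, 0], [0.19, -0.94, 0, 0, 0, 0, 0], [0.19, -0.94, 0, 0, 0, 0, 0], [0.19, -0.94, 0, 0, 0, 0, 0], [0.19, -0.94, 0, 0, 0, 0, 0], [0.19, -0.94, 0, 0, 0, 0, 0], [0.19, -0.94, 0, 0, 0, 0, 0], [0.19, -0.94, 0, 0, 0, 0, 0], [0.19, -0.94, 0, 0, 0, 0, 0]],
])

```text
clock: 2.4
eef_pos: [517.1, -333.2, 241.3]
eef_rot: [-3.141, -0.0, 1.481]
wrist_force: [0.2, 1.9, 0.3]
finger_gap: 93.9
finger_force: 0.0
```

Call:
servo_tool([
  [[0, 0, 0, 0, 0, 0, 0], [0, 0, 0, 0, 0, 0, 0]],
])

```text
clock: 2.6
eef_pos: [516.9, -330.6, 241.4]
eef_rot: [-3.141, -0.001, 1.482]
wrist_force: [-0.7, 0.7, 0.0]
finger_gap: 93.9
finger_force: 0.0
```

Call:
servo_tool([
  [[0.002, -0.107, 0, 0, 0, 0, 0], [0.002, -0.107, 0, 0, 0, 0, 0], [0.002, -0.107, -0.08, 0, 0, 0, 0], [0.002, -0.107, -0.16, 0, 0, 0, 0], [0.002, -0.107, -0.22, 0, 0, 0, 0], [0.002, -0.107, -0.266, 0, 0, 0, 0], [0.002, -0.107, -0.266, 0, 0, 0, 0]],
])

```text
clock: 3.3
eef_pos: [517.0, -382.6, 106.2]
eef_rot: [-3.137, -0.003, 1.482]
wrist_force: [-0.5, -0.7, -0.2]
finger_gap: 93.9
finger_force: 0.0
```

```bash
python3 - <<'E'
from h import *
for n,(a,b,x,y) in {'scene':(200,350,110,300),'top':(100,230,280,420)}.items():
    c=cam(n); im=cv2.cvtColor(c['frame'],cv2.COLOR_RGB2BGR)[a:b,x:y]; cv2.imwrite('pics/a_%s.png'%n,cv2.resize(im,None,fx=3,fy=3))
a=cv2.imread('pics/a_scene.png'); b=cv2.imread('pics/a_top.png'); h=min(a.shape[0],b.shape[0]); b=b[:h]; a=a[:h]
cv2.imwrite('pics/a.png',cv2.resize(np.hstack([a,b]),None,fx=.8,fy=.8)); s=manip.read_state(); print(s['eef_pos'])
E
```

```text
[ 518.15762469 -384.35629477  110.21704493]
```

View pics/a.png

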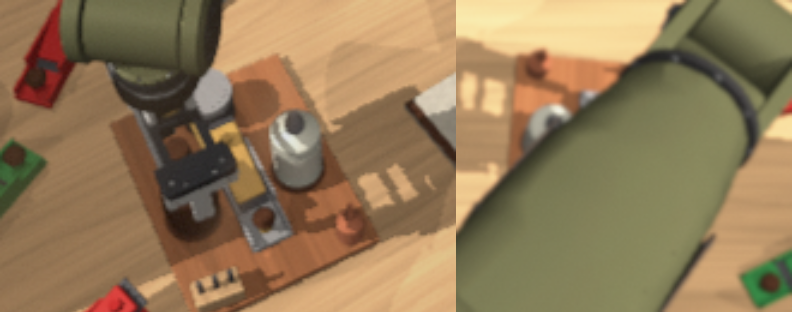

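Call:
servo_tool([
  [[0, 0, 0, 0, 0, 0, 1], [0, 0, 0, 0, 0, 0, 1], [0, 0, 0, 0, 0, 0, 1], [0, 0, 0, 0, 0, 0, 1], [0, 0, 0, 0, 0, 0, 1], [0, 0, 0, 0, 0, 0, 1], [0, 0, 0, 0, 0, 0, 1], [0, 0, 0, 0, 0, 0, 1], [0, 0, 0, 0, 0, 0, 1], [0, 0, 0, 0, 0, 0, 1]],
], newtons=30)

```text
clock: 4.4
eef_pos: [517.3, -385.5, 108.8]
eef_rot: [-3.141, -0.0, 1.48]
wrist_force: [-0.8, -0.5, -1.1]
finger_gap: 25.9
finger_force: 30.0
```

Call:
servo_tool([
  [[0, 0, 0, 0, 0, 0, 1], [0, 0, 0.01, 0, 0, 0, 1], [0, 0, 0.03, 0, 0, 0, 1], [0, 0, 0.06, 0, 0, 0, 1], [0, 0, 0.1, 0, 0, 0, 1], [0, 0, 0.15, 0, 0, 0, 1], [0, 0, 0.2, 0, 0, 0, 1], [0, 0, 0.25, 0, 0, 0, 1], [0, 0, 0.28, 0, 0, 0, 1], [0, 0, 0.28, 0, 0, 0, 1]],
])

```text
clock: 5.4
eef_pos: [517.9, -386.0, 252.7]
eef_rot: [3.137, 0.003, 1.48]
wrist_force: [0.3, -0.1, -3.1]
finger_gap: 26.4
finger_force: 30.0
```

Call:
servo_tool([
  [[0.005, 0.03, 0, 0, 0, 0, 1], [0.017, 0.1, 0, 0, 0, 0, 1], [0.032, 0.18, 0, 0, 0, 0, 1], [0.046, 0.26, 0, 0, 0, 0, 1], [0.06, 0.34, 0, 0, 0, 0, 1], [0.074, 0.42, 0, 0, 0, 0, 1], [0.088, 0.5, 0, 0, 0, 0, 1], [0.1, 0.57, 0, 0, 0, 0, 1], [0.108, 0.615, 0, 0, 0, 0, 1], [0.111, 0.634, 0, 0, 0, 0, 1]],
])

```text
clock: 6.4
eef_pos: [572.5, -65.7, 248.1]
eef_rot: [-3.14, -0.0, 1.482]
wrist_force: [-0.3, -0.3, -2.8]
finger_gap: 25.6
finger_force: 30.0
```

Call:
servo_tool([
  [[0, 0, -0.04, 0, 0, 0, 1], [0, 0, -0.11, 0, 0, 0, 1], [0, 0, -0.18, 0, 0, 0, 1], [0, 0, -0.23, 0, 0, 0, 1], [0, 0, -0.26, 0, 0, 0, 1], [0, 0, -0.272, 0, 0, 0, 1], [0, 0, -0.278, 0, 0, 0, 1], [0, 0, -0.282, 0, 0, 0, 1], [0, 0, -0.282, 0, 0, 0, 1], [0, 0, -0.282, 0, 0, 0, 1]],
])

```text
clock: 7.4
eef_pos: [573.1, -68.6, 108.6]
eef_rot: [3.141, 0.0, 1.48]
wrist_force: [0.4, 0.5, -2.9]
finger_gap: 26.3
finger_force: 30.0
```

Call:
servo_tool([
  [[0, 0, -0.002, 0, 0, 0, 1], [0, 0, -0.003, 0, 0, 0, 1], [0, 0, -0.004, 0, 0, 0, 1], [0, 0, -0.004, 0, 0, 0, 1], [0, 0, -0.004, 0, 0, 0, 1]],
])

```text
clock: 7.9
eef_pos: [572.9, -68.6, 106.0]
eef_rot: [-3.142, 0.0, 1.48]
wrist_force: [-0.6, 0.6, -2.9]
finger_gap: 26.0
finger_force: 30.0
```

```bash
python3 - <<'E'
from h import *
for i in range(5):
    c=cam('scene'); s=manip.read_state(); print(s['eef_pos'].round(1),s['wrist_force'].round(1))
im=cv2.cvtColor(c['frame'],cv2.COLOR_RGB2BGR)[150:300,240:400]; cv2.imwrite('pics/b.png',cv2.resize(im,None,fx=4,fy=4))
E
```

```text
[572.9 -68.5 106. ] [-0.  -0.4 -2.9]
[572.9 -68.5 106. ] [ 0.9 -0.2 -3. ]
[572.9 -68.5 106. ] [ 1.  -0.6 -3.4]
[572.9 -68.6 106. ] [-0.5 -0.2 -3.5]
[572.9 -68.5 106. ] [-0.1 -0.3 -2.5]
```

View pics/b.png

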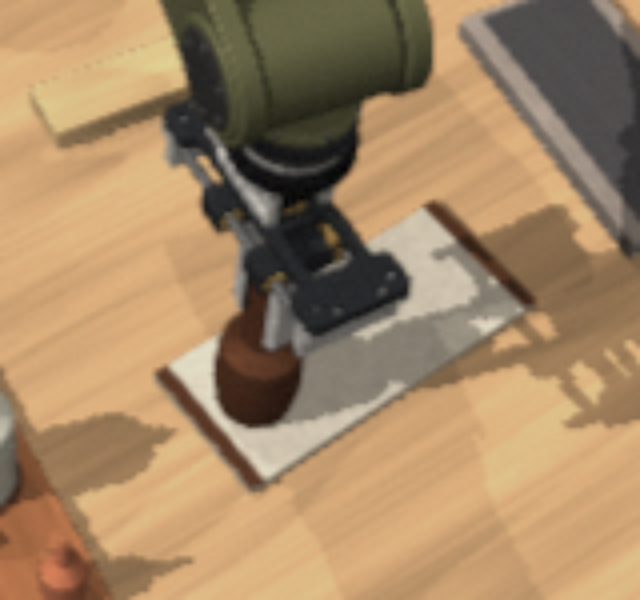

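Call:
servo_tool([
  [[0, 0, -0.001, 0, 0, 0, 1], [0, 0, -0.001, 0, 0, 0, 1], [0, 0, -0.001, 0, 0, 0, 1]],
])

```text
clock: 8.45
eef_pos: [573.0, -68.6, 105.8]
eef_rot: [3.141, 0.0, 1.48]
wrist_force: [-1.2, 0.6, 2.9]
finger_gap: 26.4
finger_force: 30.0
```

Call:
servo_tool([
  [[0, 0, -0.001, 0, 0, 0, 1], [0, 0, -0.001, 0, 0, 0, 1], [0, 0, -0.001, 0, 0, 0, 1]],
])

```text
clock: 8.75
eef_pos: [573.1, -68.6, 105.8]
eef_rot: [3.141, 0.0, 1.48]
wrist_force: [-3.3, 0.1, 7.1]
finger_gap: 26.2
finger_force: 30.0
```

Call:
servo_tool([
  [[0, 0, 0.001, 0, 0, 0, 0], [0, 0, 0.001, 0, 0, 0, 0], [0, 0, 0.001, 0, 0, 0, 0], [0, 0, 0.001, 0, 0, 0, 0], [0, 0, 0.001, 0, 0, 0, 0], [0, 0, 0.05, 0, 0, 0, 0], [0, 0, 0.13, 0, 0, 0, 0], [0, 0, 0.2, 0, 0, 0, 0], [0, 0, 0.2, 0, 0, 0, 0]],
])

```text
clock: 9.65
eef_pos: [574.5, -68.8, 209.9]
eef_rot: [3.134, 0.001, 1.48]
wrist_force: [0.3, 0.7, -0.3]
finger_gap: 92.8
finger_force: 0.0
```

Call:
servo_tool([
  [[-0.089, -0.386, 0, 0, 0, 0, 0], [-0.089, -0.386, 0, 0, 0, 0, 0], [-0.089, -0.386, 0, 0, 0, 0, 0], [-0.089, -0.386, 0, 0, 0, 0, 0], [-0.089, -0.386, 0, 0, 0, 0, 0], [-0.089, -0.386, 0, 0, 0, 0, 0], [-0.089, -0.386, 0, 0, 0, 0, 0], [-0.089, -0.386, 0, 0, 0, 0, 0]],
])

```text
clock: 10.45
eef_pos: [528.8, -260.3, 204.8]
eef_rot: [-3.141, -0.0, 1.482]
wrist_force: [-0.1, -0.3, -0.3]
finger_gap: 94.2
finger_force: 0.0
```

```bash
python3 - <<'E'
from h import *
for i in range(2): c=cam('scene')
s=manip.read_state(); print(s['eef_pos'].round(1),s['eef_rot'],s['wrist_force'].round(1))
im=cv2.cvtColor(c['frame'],cv2.COLOR_RGB2BGR)[170:320,150:350]; cv2.imwrite('pics/c.png',cv2.resize(im,None,fx=4,fy=4))
E
```

```text
[ 528.8 -260.5  205. ] [3.14153823e+00 5.15121279e-06 1.48151519e+00] [-0.5  1.2  0.9]
```

View pics/c.png

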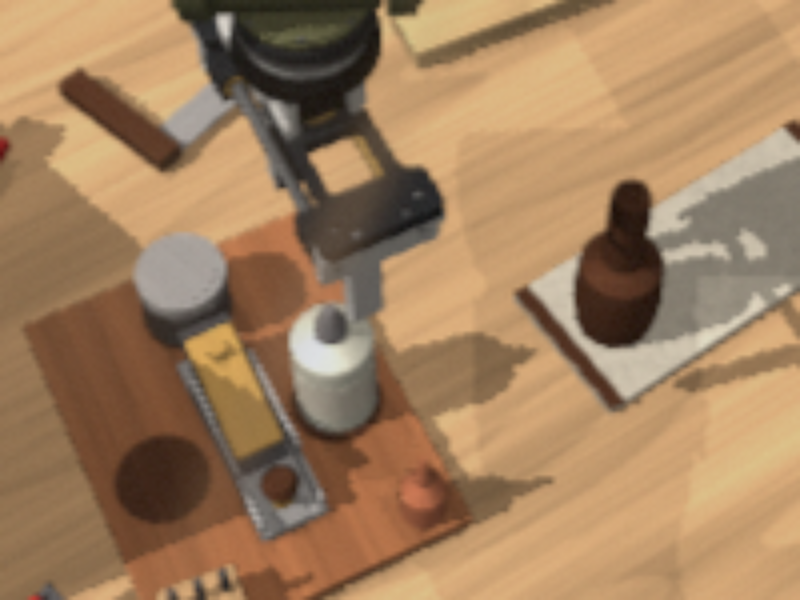

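Call:
servo_tool([
  [[0, -0.002, -0.05, 0, 0, 0, 0], [0, -0.002, -0.12, 0, 0, 0, 0], [0, -0.002, -0.19, 0, 0, 0, 0], [0, -0.002, -0.25, 0, 0, 0, 0], [0, -0.002, -0.29, 0, 0, 0, 0], [0, -0.002, -0.314, 0, 0, 0, 0], [0, -0.002, -0.314, 0, 0, 0, 0], [0, -0.002, -0.314, 0, 0, 0, 0]],
])

```text
clock: 11.35
eef_pos: [528.9, -262.6, 48.9]
eef_rot: [3.141, 0.0, 1.48]
wrist_force: [-1.0, 0.1, 0.3]
finger_gap: 94.1
finger_force: 0.0
```

Call:
servo_tool([
  [[0, 0, 0, 0, 0, 0, 1], [0, 0, 0, 0, 0, 0, 1], [0, 0, 0, 0, 0, 0, 1], [0, 0, 0, 0, 0, 0, 1], [0, 0, 0, 0, 0, 0, 1], [0, 0, 0, 0, 0, 0, 1], [0, 0, 0, 0, 0, 0, 1], [0, 0, 0, 0, 0, 0, 1]],
], newtons=25)

```text
clock: 12.15
eef_pos: [528.2, -262.6, 48.0]
eef_rot: [-3.141, -0.0, 1.48]
wrist_force: [-3.9, 0.6, 4.1]
finger_gap: 53.6
finger_force: 25.0
```

```bash
python3 - <<'E'
from h import *
c=cam('scene'); s=manip.read_state(); print(s['eef_pos'].round(1),s['wrist_force'].round(1),s['finger_gap'])
print(ray(c,190.5,290,12))
v=cv2.cvtColor(c['frame'],cv2.COLOR_RGB2HSV)[270:310,170:212]; m=(v[...,2]<95).astype(np.uint8); k=cv2.connectedComponentsWithStats(m); i=1+np.argmax(k[2][1:,4]); print(k[2][i],ray(c,k[3][i][0]+170,k[3][i][1]+270,12)); print(v[20,::3].tolist())
E
```

```text
[ 528.2 -262.6   48. ] [-3.7  0.3  4.9] 53.6439662046175
[ 520.3 -385.7]
[  8   9  24  22 420] [ 518.  -386.5]
[[16, 111, 149], [12, 147, 116], [13, 153, 112], [11, 151, 66], [10, 146, 63], [11, 146, 63], [9, 150, 61], [10, 144, 62], [11, 149, 65], [12, 138, 76], [11, 136, 79], [12, 146, 115], [12, 145, 118], [14, 33, 99]]
```

Call:
servo_tool([
  [[0, 0, 0.01, 0, 0, 0, 1], [0, 0, 0.03, 0, 0, 0, 1], [0, 0, 0.07, 0, 0, 0, 1], [0, 0, 0.13, 0, 0, 0, 1], [0, 0, 0.2, 0, 0, 0, 1], [0, 0, 0.27, 0, 0, 0, 1], [0, 0, 0.33, 0, 0, 0, 1], [0, 0, 0.36, 0, 0, 0, 1], [0, 0, 0.36, 0, 0, 0, 1]],
])

```text
clock: 13.1
eef_pos: [529.1, -262.8, 230.9]
eef_rot: [3.137, 0.002, 1.48]
wrist_force: [-0.0, 0.2, -2.4]
finger_gap: 53.6
finger_force: 25.0
```

Call:
servo_tool([
  [[0.004, 0.03, 0, 0, 0, 0, 1], [0.014, 0.1, 0, 0, 0, 0, 1], [0.026, 0.18, 0, 0, 0, 0, 1], [0.037, 0.26, 0, 0, 0, 0, 1], [0.05, 0.35, 0, 0, 0, 0, 1], [0.062, 0.44, 0, 0, 0, 0, 1], [0.072, 0.51, 0, 0, 0, 0, 1], [0.078, 0.55, 0, 0, 0, 0, 1], [0.079, 0.557, 0, 0, 0, 0, 1], [0.079, 0.557, 0, 0, 0, 0, 1]],
])

```text
clock: 14.1
eef_pos: [567.4, 16.6, 227.0]
eef_rot: [-3.14, 0.0, 1.481]
wrist_force: [-1.0, -0.5, -3.5]
finger_gap: 53.3
finger_force: 25.0
```

Call:
servo_tool([
  [[0, 0, -0.04, 0, 0, 0, 1], [0, 0, -0.11, 0, 0, 0, 1], [0, 0, -0.19, 0, 0, 0, 1], [0, 0, -0.27, 0, 0, 0, 1], [0, 0, -0.32, 0, 0, 0, 1], [0, 0, -0.348, 0, 0, 0, 1], [0, 0, -0.36, 0, 0, 0, 1], [0, 0, -0.364, 0, 0, 0, 1], [0, 0, -0.364, 0, 0, 0, 1], [0, 0, -0.364, 0, 0, 0, 1]],
])

```text
clock: 15.1
eef_pos: [568.5, 15.9, 47.1]
eef_rot: [3.14, -0.0, 1.48]
wrist_force: [1.3, 0.3, -3.2]
finger_gap: 53.7
finger_force: 25.0
```

Call:
servo_tool([
  [[0, 0, -0.001, 0, 0, 0, 1], [0, 0, -0.001, 0, 0, 0, 1], [0, 0, -0.001, 0, 0, 0, 1], [0, 0, -0.001, 0, 0, 0, 1]],
])

```text
clock: 15.5
eef_pos: [567.9, 16.0, 45.6]
eef_rot: [3.141, -0.0, 1.48]
wrist_force: [0.2, -0.2, -2.7]
finger_gap: 53.3
finger_force: 25.0
```

Call:
servo_tool([
  [[0, 0, -0.001, 0, 0, 0, 1], [0, 0, -0.001, 0, 0, 0, 1], [0, 0, -0.001, 0, 0, 0, 1]],
])

```text
clock: 15.8
eef_pos: [567.9, 16.0, 45.0]
eef_rot: [3.141, 0.0, 1.48]
wrist_force: [-0.4, 0.4, -1.5]
finger_gap: 53.8
finger_force: 25.0
```

Call:
servo_tool([
  [[0, 0, -0.001, 0, 0, 0, 1], [0, 0, -0.001, 0, 0, 0, 1], [0, 0, -0.001, 0, 0, 0, 1]],
])

```text
clock: 16.1
eef_pos: [568.0, 16.0, 45.0]
eef_rot: [3.141, -0.0, 1.48]
wrist_force: [-3.7, -0.3, 5.1]
finger_gap: 53.6
finger_force: 25.0
```

Call:
servo_tool([
  [[0, 0, 0.001, 0, 0, 0, 0], [0, 0, 0.001, 0, 0, 0, 0], [0, 0, 0.001, 0, 0, 0, 0], [0, 0, 0.001, 0, 0, 0, 0], [0, 0, 0.05, 0, 0, 0, 0], [0, 0, 0.13, 0, 0, 0, 0], [0, 0, 0.22, 0, 0, 0, 0], [0, 0, 0.31, 0, 0, 0, 0], [0, 0, 0.32, 0, 0, 0, 0]],
])

```text
clock: 17.0
eef_pos: [569.7, 15.9, 210.3]
eef_rot: [3.133, -0.001, 1.48]
wrist_force: [1.4, 0.2, -1.1]
finger_gap: 93.8
finger_force: 0.0
```

Call:
servo_tool([
  [[-0.308, -0.658, 0, 0, 0, -0.5, 0], [-0.308, -0.658, 0, 0, 0, -0.5, 0], [-0.308, -0.658, 0, 0, 0, -0.5, 0], [-0.308, -0.658, 0, 0, 0, -0.5, 0], [-0.308, -0.658, 0, 0, 0, -0.5, 0], [-0.308, -0.658, 0, 0, 0, -0.5, 0], [-0.308, -0.658, 0, 0, 0, -0.5, 0], [-0.308, -0.658, 0, 0, 0, -0.5, 0], [-0.308, -0.658, 0, 0, 0, -0.5, 0], [-0.308, -0.658, 0, 0, 0, -0.5, 0]],
])

```text
clock: 18.0
eef_pos: [413.4, -313.6, 203.8]
eef_rot: [-3.141, 0.001, -0.028]
wrist_force: [-0.5, -0.6, 0.6]
finger_gap: 94.1
finger_force: 0.0
```

```bash
python3 - <<'E'
from h import *
for i in range(3): c=cam('scene')
s=manip.read_state(); print(s['eef_pos'].round(1),s['eef_rot'],s['wrist_force'].round(1),s['joints'].round(2))
im=cv2.cvtColor(c['frame'],cv2.COLOR_RGB2BGR)[170:320,150:350]; cv2.imwrite('pics/d.png',cv2.resize(im,None,fx=4,fy=4))
E
```

```text
[ 413.8 -313.   204. ] [-3.14123562e+00  4.13444813e-04 -1.69124566e-02] [-1.2 -0.1  0.7] [-0.72  0.23  1.61  0.    1.3   0.87]
```

View pics/d.png

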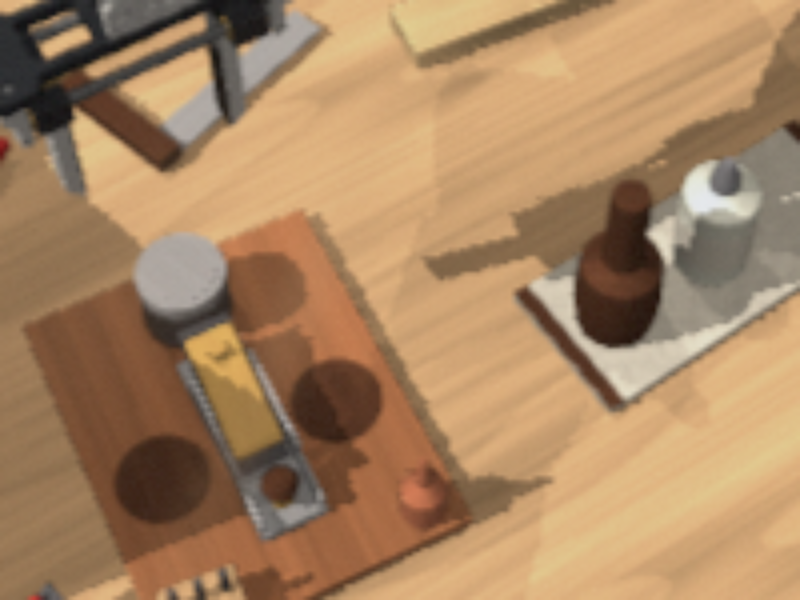

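Call:
servo_tool([
  [[0, 0, -0.02, 0, 0, -0.0234, 0], [0, 0, -0.09, 0, 0, -0.0234, 0], [0, 0, -0.17, 0, 0, -0.0234, 0], [0, 0, -0.25, 0, 0, -0.0234, 0], [0, 0, -0.31, 0, 0, -0.0234, 0], [0, 0, -0.35, 0, 0, -0.0234, 0], [0, 0, -0.366, 0, 0, -0.0234, 0], [0, 0, -0.37, 0, 0, -0.0234, 0], [0, 0, -0.37, 0, 0, -0.0234, 0]],
])

```text
clock: 19.05
eef_pos: [414.2, -313.3, 20.1]
eef_rot: [3.141, -0.001, -0.092]
wrist_force: [0.7, -0.2, -0.8]
finger_gap: 93.9
finger_force: 0.0
```

Call:
servo_tool([
  [[0, 0, 0, 0, 0, 0, 1], [0, 0, 0, 0, 0, 0, 1], [0, 0, 0, 0, 0, 0, 1], [0, 0, 0, 0, 0, 0, 1], [0, 0, 0, 0, 0, 0, 1], [0, 0, 0, 0, 0, 0, 1], [0, 0, 0, 0, 0, 0, 1], [0, 0, 0, 0, 0, 0, 1]],
], newtons=30)

```text
clock: 19.85
eef_pos: [414.0, -313.1, 19.7]
eef_rot: [3.141, -0.0, -0.094]
wrist_force: [-1.1, 1.0, 5.6]
finger_gap: 60.5
finger_force: 30.0
```

Call:
servo_tool([
  [[0, 0, 0.01, 0, 0, 0, 1], [0, 0, 0.03, 0, 0, 0, 1], [0, 0, 0.07, 0, 0, 0, 1], [0, 0, 0.13, 0, 0, 0, 1], [0, 0, 0.2, 0, 0, 0, 1], [0, 0, 0.27, 0, 0, 0, 1], [0, 0, 0.33, 0, 0, 0, 1], [0, 0, 0.37, 0, 0, 0, 1], [0, 0, 0.38, 0, 0, 0, 1], [0, 0, 0.38, 0, 0, 0, 1]],
])

```text
clock: 20.85
eef_pos: [413.9, -313.0, 209.7]
eef_rot: [3.141, -0.001, -0.094]
wrist_force: [0.2, 0.3, -2.4]
finger_gap: 60.2
finger_force: 30.0
```

Call:
servo_tool([
  [[0.01, 0.03, 0, 0, 0, 0.02, 1], [0.036, 0.1, 0, 0, 0, 0.06, 1], [0.065, 0.18, 0, 0, 0, 0.1, 1], [0.094, 0.26, 0, 0, 0, 0.145, 1], [0.122, 0.34, 0, 0, 0, 0.19, 1], [0.151, 0.42, 0, 0, 0, 0.235, 1], [0.18, 0.5, 0, 0, 0, 0.28, 1], [0.209, 0.58, 0, 0, 0, 0.325, 1], [0.238, 0.66, 0, 0, 0, 0.37, 1], [0.26, 0.72, 0, 0, 0, 0.41, 1]],
])

```text
clock: 21.85
eef_pos: [543.7, 49.3, 207.7]
eef_rot: [-3.139, 0.001, 1.201]
wrist_force: [0.5, -0.6, -2.3]
finger_gap: 60.2
finger_force: 30.0
```

Call:
servo_tool([
  [[0.02, 0.06, 0, 0, 0, 0.045, 1], [0.034, 0.1, 0, 0, 0, 0.08, 1], [0.038, 0.108, 0, 0, 0, 0.09, 1], [0.038, 0.108, 0, 0, 0, 0.09, 1], [0.038, 0.108, 0, 0, 0, 0.09, 1]],
])

```text
clock: 22.35
eef_pos: [562.5, 100.1, 208.8]
eef_rot: [-3.14, 0.0, 1.474]
wrist_force: [0.4, -0.5, -2.4]
finger_gap: 60.4
finger_force: 30.0
```

Call:
servo_tool([
  [[0, 0, -0.04, 0, 0, 0, 1], [0, 0, -0.12, 0, 0, 0, 1], [0, 0, -0.2, 0, 0, 0, 1], [0, 0, -0.28, 0, 0, 0, 1], [0, 0, -0.335, 0, 0, 0, 1], [0, 0, -0.365, 0, 0, 0, 1], [0, 0, -0.38, 0, 0, 0, 1], [0, 0, -0.383, 0, 0, 0, 1], [0, 0, -0.384, 0, 0, 0, 1], [0, 0, -0.384, 0, 0, 0, 1]],
])

```text
clock: 23.35
eef_pos: [563.5, 101.0, 18.7]
eef_rot: [3.14, -0.0, 1.477]
wrist_force: [-0.1, 0.2, -1.8]
finger_gap: 60.1
finger_force: 30.0
```

Call:
servo_tool([
  [[0, 0, -0.001, 0, 0, 0, 1], [0, 0, -0.002, 0, 0, 0, 1], [0, 0, -0.002, 0, 0, 0, 1], [0, 0, -0.002, 0, 0, 0, 1]],
])

```text
clock: 23.75
eef_pos: [563.0, 101.0, 16.7]
eef_rot: [3.141, -0.0, 1.477]
wrist_force: [-0.5, 0.5, -1.2]
finger_gap: 60.3
finger_force: 30.0
```

Call:
servo_tool([
  [[0, 0, -0.001, 0, 0, 0, 1], [0, 0, -0.001, 0, 0, 0, 1], [0, 0, -0.001, 0, 0, 0, 1]],
])

```text
clock: 24.05
eef_pos: [563.0, 101.0, 16.7]
eef_rot: [3.141, -0.0, 1.477]
wrist_force: [-3.1, -0.5, 6.6]
finger_gap: 60.6
finger_force: 30.0
```

Call:
servo_tool([
  [[0, 0, 0.001, 0, 0, 0, 0], [0, 0, 0.001, 0, 0, 0, 0], [0, 0, 0.001, 0, 0, 0, 0], [0, 0, 0.001, 0, 0, 0, 0], [0, 0, 0.05, 0, 0, 0, 0], [0, 0, 0.13, 0, 0, 0, 0], [0, 0, 0.22, 0, 0, 0, 0], [0, 0, 0.31, 0, 0, 0, 0], [0, 0, 0.38, 0, 0, 0, 0], [0, 0, 0.38, 0, 0, 0, 0]],
])

```text
clock: 25.05
eef_pos: [564.5, 101.2, 211.2]
eef_rot: [3.134, -0.002, 1.477]
wrist_force: [0.4, -0.4, -0.5]
finger_gap: 94.0
finger_force: 0.0
```

```bash
python3 - <<'E'
from h import *
S=np.array([505.2,-321.7]); a=np.radians(-5.2); R=np.array([[np.cos(a),-np.sin(a)],[np.sin(a),np.cos(a)]])
ims=[]
for n in('top','scene'):
    c=cam(n); w=world(c); p=(w[...,:2]-S)@R; z=w[...,2]
    for lo,hi in((18,75),(28,75)):
        m=(np.abs(p[...,0]-15)<90)&(np.abs(p[...,1])<50)&(z>lo)&(z<hi)
        k=cv2.connectedComponentsWithStats(m.astype(np.uint8)); i=1+np.argmax(k[2][1:,4]); m=k[1]==i
        print(n,lo,m.sum(),cv2.minAreaRect(p[m].astype(np.float32)),np.percentile(p[m],[2,98],0).round(1).tolist())
    im=cv2.cvtColor(c['frame'],cv2.COLOR_RGB2BGR); im=im[115:215,290:385] if n=='top' else im[215:315,155:250]
    ims.append(cv2.resize(im,(400,420),interpolation=cv2.INTER_CUBIC))
    np.savez('p_%s.npz'%n,f=c['frame'],w=w)
cv2.imwrite('pics/e.png',np.hstack(ims)); s=manip.read_state(); print(s['eef_pos'].round(1),s['eef_rot'])
E
```

```text
top 18 731 ((16.468746185302734, 1.7415599822998047), (140.6459197998047, 49.03952407836914), 0.8296112418174744) [[-51.9, -21.2], [79.6, 23.4]]
top 28 510 ((15.372318267822266, 0.47705841064453125), (138.41668701171875, 46.54253387451172), 0.8296113014221191) [[-52.0, -21.4], [75.6, 23.3]]
scene 18 923 ((16.454833984375, -1.0799236297607422), (142.4305877685547, 46.64527893066406), 0.4391466975212097) [[-50.6, -23.9], [84.2, 21.2]]
scene 28 625 ((9.102981567382812, -1.1541748046875), (127.79499816894531, 46.621803283691406), 0.28834423422813416) [[-51.3, -23.7], [54.3, 21.3]]
[562.9 101.  206. ] [ 3.14086735e+00 -1.92681768e-04  1.47722360e+00]
```

View pics/e.png

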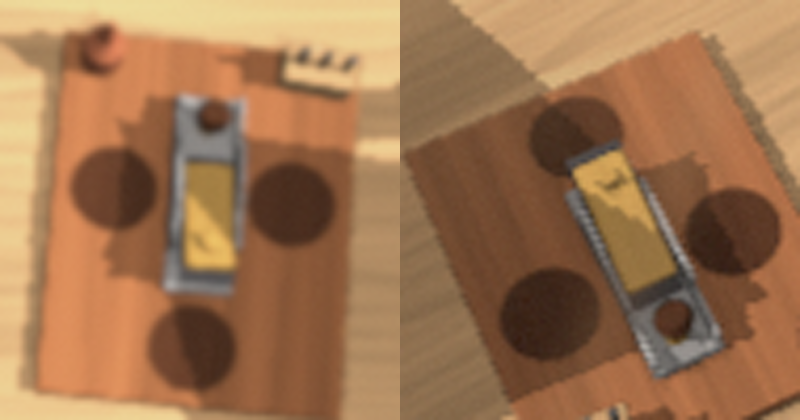

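Call:
servo_tool([
  [[-0.09, -0.848, 0, 0, 0, -0.498, 0], [-0.09, -0.848, 0, 0, 0, -0.498, 0], [-0.09, -0.848, 0, 0, 0, -0.498, 0], [-0.09, -0.848, 0, 0, 0, -0.498, 0], [-0.09, -0.848, 0, 0, 0, -0.498, 0], [-0.09, -0.848, 0, 0, 0, -0.498, 0], [-0.09, -0.848, 0, 0, 0, -0.498, 0], [-0.09, -0.848, 0, 0, 0, -0.498, 0], [-0.09, -0.848, 0, 0, 0, -0.498, 0], [-0.09, -0.848, 0, 0, 0, -0.498, 0]],
])

```text
clock: 26.15
eef_pos: [516.4, -326.0, 203.3]
eef_rot: [-3.14, 0.003, -0.033]
wrist_force: [-0.0, 0.6, -1.1]
finger_gap: 94.3
finger_force: 0.0
```

Call:
servo_tool([
  [[0, 0, 0, 0, 0, -0.023, 0], [0, 0, 0, 0, 0, -0.023, 0], [0, 0, 0, 0, 0, -0.023, 0], [0, 0, 0, 0, 0, -0.023, 0]],
])

```text
clock: 26.55
eef_pos: [517.8, -322.8, 205.4]
eef_rot: [-3.141, 0.001, -0.093]
wrist_force: [-0.1, -0.7, -0.8]
finger_gap: 94.0
finger_force: 0.0
```

Call:
servo_tool([
  [[0, 0, -0.05, 0, 0, 0.002, 0], [0, 0, -0.13, 0, 0, 0.002, 0], [0, 0, -0.21, 0, 0, 0.002, 0], [0, 0, -0.28, 0, 0, 0.002, 0], [0, 0, -0.33, 0, 0, 0.002, 0], [0, 0, -0.36, 0, 0, 0.002, 0], [0, 0, -0.375, 0, 0, 0.002, 0], [0, 0, -0.38, 0, 0, 0.002, 0], [0, 0, -0.38, 0, 0, 0.002, 0], [0, 0, -0.38, 0, 0, 0.002, 0]],
])

```text
clock: 27.55
eef_pos: [518.4, -323.4, 17.1]
eef_rot: [3.141, -0.002, -0.089]
wrist_force: [-0.2, -0.1, -0.6]
finger_gap: 94.1
finger_force: 0.0
```

Call:
servo_tool([
  [[0, 0, 0, 0, 0, 0, 1], [0, 0, 0, 0, 0, 0, 1], [0, 0, 0, 0, 0, 0, 1], [0, 0, 0, 0, 0, 0, 1], [0, 0, 0, 0, 0, 0, 1], [0, 0, 0, 0, 0, 0, 1], [0, 0, 0, 0, 0, 0, 1], [0, 0, 0, 0, 0, 0, 1], [0, 0, 0, 0, 0, 0, 1], [0, 0, 0, 0, 0, 0, 1]],
], newtons=45)

```text
clock: 28.55
eef_pos: [517.9, -323.0, 16.0]
eef_rot: [3.142, -0.0, -0.089]
wrist_force: [-0.1, 0.5, 0.4]
finger_gap: 45.7
finger_force: 45.0
```

Call:
servo_tool([
  [[0, 0, 0.005, 0, 0, 0, 1], [0, 0, 0.015, 0, 0, 0, 1], [0, 0, 0.03, 0, 0, 0, 1], [0, 0, 0.03, 0, 0, 0, 1], [0, 0, 0.03, 0, 0, 0, 1]],
])

```text
clock: 29.05
eef_pos: [517.9, -323.1, 31.2]
eef_rot: [3.141, -0.0, -0.089]
wrist_force: [0.5, 0.5, -8.1]
finger_gap: 45.9
finger_force: 45.0
```

```bash
python3 - <<'E'
from h import *
for i in range(2): c=cam('scene')
s=manip.read_state(); print(s['eef_pos'].round(1),s['eef_rot'],s['wrist_force'].round(1),s['moment'].round(2),s['finger_gap'])
im=cv2.cvtColor(c['frame'],cv2.COLOR_RGB2BGR)[190:330,150:350]; cv2.imwrite('pics/g.png',cv2.resize(im,None,fx=4,fy=4))
E
```

```text
[ 517.8 -322.9   30.8] [-3.14138358e+00  3.09297676e-04 -8.87472325e-02] [-0.1 -0.3 -6.7] [-0.05  0.11 -0.02] 45.45158932115376
```

View pics/g.png

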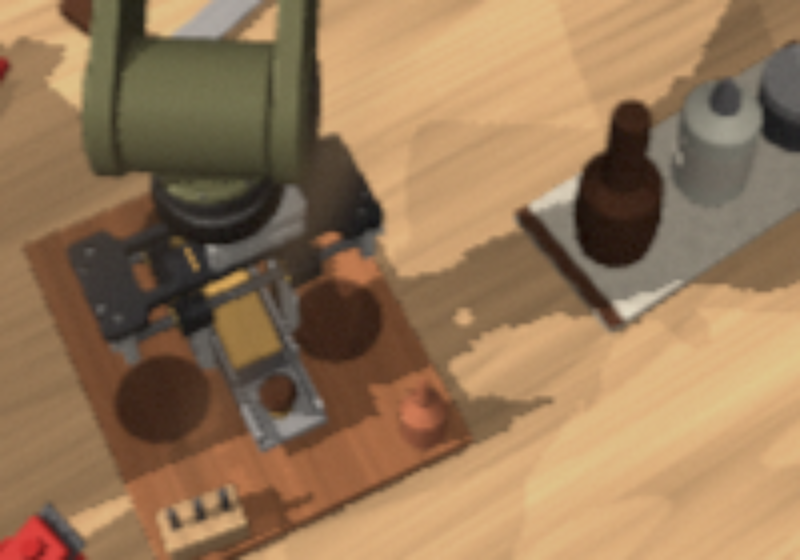

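Call:
servo_tool([
  [[0, 0, 0.02, 0, 0, 0, 1], [0, 0, 0.06, 0, 0, 0, 1], [0, 0, 0.12, 0, 0, 0, 1], [0, 0, 0.19, 0, 0, 0, 1], [0, 0, 0.26, 0, 0, 0, 1], [0, 0, 0.32, 0, 0, 0, 1], [0, 0, 0.36, 0, 0, 0, 1], [0, 0, 0.37, 0, 0, 0, 1]],
])

```text
clock: 29.95
eef_pos: [518.4, -323.4, 219.1]
eef_rot: [3.139, -0.004, -0.089]
wrist_force: [-0.5, 0.4, -7.4]
finger_gap: 45.7
finger_force: 45.0
```

Call:
servo_tool([
  [[0, 0.02, 0, 0, 0, 0, 1], [0, 0.06, 0, 0, 0, 0, 1], [0, 0.12, 0, 0, 0, 0, 1], [0, 0.18, 0, 0, 0, 0, 1], [0, 0.25, 0, 0, 0, 0, 1], [0, 0.32, 0, 0, 0, 0, 1], [0, 0.39, 0, 0, 0, 0, 1], [0, 0.46, 0, 0, 0, 0, 1], [0, 0.53, 0, 0, 0, 0, 1], [0, 0.6, 0, 0, 0, 0, 1]],
])

```text
clock: 30.95
eef_pos: [516.8, -21.0, 214.4]
eef_rot: [-3.141, 0.002, -0.089]
wrist_force: [0.6, 0.2, -6.3]
finger_gap: 45.6
finger_force: 45.0
```

Call:
servo_tool([
  [[-0.002, 0.07, 0, 0, 0, -0.002, 1], [-0.005, 0.14, 0, 0, 0, -0.005, 1], [-0.008, 0.21, 0, 0, 0, -0.008, 1], [-0.011, 0.28, 0, 0, 0, -0.01, 1], [-0.014, 0.35, 0, 0, 0, -0.012, 1], [-0.017, 0.42, 0, 0, 0, -0.0151, 1], [-0.02, 0.49, 0, 0, 0, -0.0151, 1], [-0.02, 0.55, 0, 0, 0, -0.0151, 1], [-0.02, 0.6, 0, 0, 0, -0.0151, 1], [-0.02, 0.63, 0, 0, 0, -0.0151, 1]],
])

```text
clock: 31.95
eef_pos: [506.6, 293.7, 214.2]
eef_rot: [3.14, 0.002, -0.135]
wrist_force: [-0.1, -0.1, -7.0]
finger_gap: 45.5
finger_force: 45.0
```

Call:
servo_tool([
  [[0, 0.02, 0, 0, 0, 0, 1], [0, 0.03, 0, 0, 0, 0, 1], [0, 0.033, 0, 0, 0, 0, 1], [0, 0.033, 0, 0, 0, 0, 1], [0, 0.033, 0, 0, 0, 0, 1]],
])

```text
clock: 32.45
eef_pos: [508.0, 307.8, 216.0]
eef_rot: [3.142, -0.0, -0.137]
wrist_force: [0.5, -0.9, -6.5]
finger_gap: 45.9
finger_force: 45.0
```

Call:
servo_tool([
  [[0, 0.001, -0.03, 0, 0, 0, 1], [0, 0.001, -0.09, 0, 0, 0, 1], [0, 0.001, -0.16, 0, 0, 0, 1], [0, 0.001, -0.23, 0, 0, 0, 1], [0, 0.001, -0.29, 0, 0, 0, 1], [0, 0.001, -0.335, 0, 0, 0, 1], [0, 0.001, -0.36, 0, 0, 0, 1], [0, 0.001, -0.37, 0, 0, 0, 1], [0, 0.001, -0.373, 0, 0, 0, 1], [0, 0.001, -0.373, 0, 0, 0, 1]],
])

```text
clock: 33.45
eef_pos: [508.4, 309.2, 30.5]
eef_rot: [-3.141, -0.001, -0.136]
wrist_force: [0.2, 0.3, -6.2]
finger_gap: 45.5
finger_force: 45.0
```

Call:
servo_tool([
  [[0, 0, -0.001, 0, 0, 0, 1], [0, 0, -0.002, 0, 0, 0, 1], [0, 0, -0.003, 0, 0, 0, 1], [0, 0, -0.003, 0, 0, 0, 1], [0, 0, -0.003, 0, 0, 0, 1]],
])

```text
clock: 33.95
eef_pos: [507.9, 309.0, 28.0]
eef_rot: [-3.141, -0.0, -0.136]
wrist_force: [-0.1, 0.2, -6.6]
finger_gap: 45.8
finger_force: 45.0
```

```bash
python3 - <<'E'
from h import *
for i in range(2): c=cam('scene')
s=manip.read_state(); print(s['eef_pos'].round(1),s['eef_rot'],s['wrist_force'].round(1),s['moment'].round(2),s['finger_gap'])
im=cv2.cvtColor(c['frame'],cv2.COLOR_RGB2BGR)[110:240,270:460]; cv2.imwrite('pics/i.png',cv2.resize(im,None,fx=4,fy=4))
E
```

```text
[507.9 309.   28. ] [-3.14156499e+00 -2.39802437e-05 -1.36194003e-01] [ 0.2  0.8 -6.6] [ 0.    0.16 -0.03] 45.7623735086831
```

View pics/i.png

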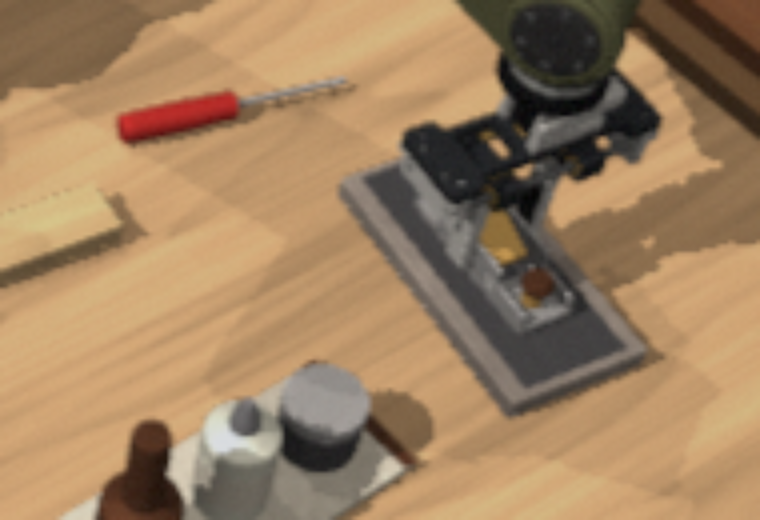

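Call:
servo_tool([
  [[0, 0, -0.001, 0, 0, 0, 1], [0, 0, -0.002, 0, 0, 0, 1], [0, 0, -0.003, 0, 0, 0, 1], [0, 0, -0.003, 0, 0, 0, 1], [0, 0, -0.003, 0, 0, 0, 1]],
])

```text
clock: 34.55
eef_pos: [507.9, 309.0, 26.4]
eef_rot: [3.142, 0.0, -0.136]
wrist_force: [0.7, 0.6, -6.9]
finger_gap: 45.9
finger_force: 45.0
```

Call:
servo_tool([
  [[0, 0, -0.0005, 0, 0, 0, 1], [0, 0, -0.001, 0, 0, 0, 1], [0, 0, -0.001, 0, 0, 0, 1], [0, 0, -0.001, 0, 0, 0, 1]],
])

```text
clock: 34.95
eef_pos: [507.9, 309.0, 26.0]
eef_rot: [-3.142, -0.0, -0.136]
wrist_force: [0.6, 0.1, -6.4]
finger_gap: 45.9
finger_force: 45.0
```

Call:
servo_tool([
  [[0, 0, -0.0005, 0, 0, 0, 1], [0, 0, -0.001, 0, 0, 0, 1], [0, 0, -0.001, 0, 0, 0, 1], [0, 0, -0.001, 0, 0, 0, 1]],
])

```text
clock: 35.35
eef_pos: [507.9, 309.0, 25.9]
eef_rot: [-3.141, -0.0, -0.136]
wrist_force: [-4.5, -3.2, 3.3]
finger_gap: 45.6
finger_force: 45.0
```

Call:
servo_tool([
  [[0, 0, 0, 0, 0, 0, 0], [0, 0, 0, 0, 0, 0, 0], [0, 0, 0, 0, 0, 0, 0], [0, 0, 0, 0, 0, 0, 0], [0, 0, 0.04, 0, 0, 0, 0], [0, 0, 0.12, 0, 0, 0, 0], [0, 0, 0.2, 0, 0, 0, 0], [0, 0, 0.28, 0, 0, 0, 0], [0, 0, 0.36, 0, 0, 0, 0], [0, 0, 0.36, 0, 0, 0, 0]],
])

```text
clock: 36.35
eef_pos: [509.5, 309.9, 211.4]
eef_rot: [-3.136, -0.008, -0.136]
wrist_force: [0.1, 0.1, -0.9]
finger_gap: 94.2
finger_force: 0.0
```

Call:
servo_tool([
  [[0.11, -0.416, 0, 0, 0, 0.5134, 0], [0.11, -0.416, 0, 0, 0, 0.5134, 0], [0.11, -0.416, 0, 0, 0, 0.5134, 0], [0.11, -0.416, 0, 0, 0, 0.5134, 0], [0.11, -0.416, 0, 0, 0, 0.5134, 0], [0.11, -0.416, 0, 0, 0, 0.5134, 0], [0.11, -0.416, 0, 0, 0, 0.5134, 0], [0.11, -0.416, 0, 0, 0, 0.5134, 0], [0.11, -0.416, 0, 0, 0, 0.5134, 0], [0.11, -0.416, 0, 0, 0, 0.5134, 0]],
])

```text
clock: 37.35
eef_pos: [562.8, 100.9, 204.8]
eef_rot: [-3.141, 0.0, 1.328]
wrist_force: [-0.6, -0.4, 0.1]
finger_gap: 94.1
finger_force: 0.0
```

Call:
servo_tool([
  [[0, 0, 0, 0, 0, 0, 0], [0, 0, 0, 0, 0, 0, 0], [0, 0, 0, 0, 0, 0, 0]],
])

```text
clock: 37.65
eef_pos: [562.9, 101.0, 205.2]
eef_rot: [-3.141, 0.0, 1.319]
wrist_force: [-0.1, 0.6, -0.1]
finger_gap: 93.9
finger_force: 0.0
```

```bash
python3 - <<'E'
from h import *
s=manip.read_state(); print(s['eef_pos'].round(2),s['eef_rot'])
for n in('top','scene'):
    c=cam(n); w=world(c); z=w[...,2]
    S=np.array([511.7,308]); a=np.radians(-7.8); R=np.array([[np.cos(a),-np.sin(a)],[np.sin(a),np.cos(a)]]); p=(w[...,:2]-S)@R
    for lo,hi in((15,27),(28,85)):
        m=(np.abs(p[...,0])<135)&(np.abs(p[...,1])<75)&(z>lo)&(z<hi)
        k=cv2.connectedComponentsWithStats(m.astype(np.uint8)); i=1+np.argmax(k[2][1:,4]); m=k[1]==i
        print(n,lo,m.sum(),cv2.minAreaRect(p[m].astype(np.float32)))
E
```

```text
[562.85 100.97 205.24] [-3.14140872e+00  5.60080388e-05  1.31877228e+00]
top 15 1 ((108.8596420288086, 60.966365814208984), (0.0, 0.0), 0.0)Traceback (most recent call last):
  File "<stdin>", line 8, in <module>
    return _wrapfunc(a, 'argmax', axis=axis, out=out, **kwds)
    return bound(*args, **kwds)
ValueError: attempt to get argmax of an empty sequence
```

Call:
servo_tool([
  [[0, 0, -0.03, 0, 0, 0.0503, 0], [0, 0, -0.1, 0, 0, 0.0503, 0], [0, 0, -0.17, 0, 0, 0.0503, 0], [0, 0, -0.25, 0, 0, 0.0503, 0], [0, 0, -0.31, 0, 0, 0.0503, 0], [0, 0, -0.35, 0, 0, 0.0503, 0], [0, 0, -0.37, 0, 0, 0.0503, 0], [0, 0, -0.376, 0, 0, 0.0503, 0], [0, 0, -0.376, 0, 0, 0.0503, 0], [0, 0, -0.376, 0, 0, 0.0503, 0]],
])

```text
clock: 38.7
eef_pos: [563.5, 101.0, 18.6]
eef_rot: [3.14, -0.0, 1.48]
wrist_force: [0.5, 0.3, 0.8]
finger_gap: 93.9
finger_force: 0.0
```

Call:
servo_tool([
  [[0, 0, 0, 0, 0, 0, 1], [0, 0, 0, 0, 0, 0, 1], [0, 0, 0, 0, 0, 0, 1], [0, 0, 0, 0, 0, 0, 1], [0, 0, 0, 0, 0, 0, 1], [0, 0, 0, 0, 0, 0, 1], [0, 0, 0, 0, 0, 0, 1], [0, 0, 0, 0, 0, 0, 1]],
], newtons=30)

```text
clock: 39.5
eef_pos: [562.9, 101.0, 17.5]
eef_rot: [3.141, -0.0, 1.48]
wrist_force: [-0.7, -0.4, 2.3]
finger_gap: 60.1
finger_force: 30.0
```

Call:
servo_tool([
  [[0, 0, 0.01, 0, 0, 0, 1], [0, 0, 0.03, 0, 0, 0, 1], [0, 0, 0.07, 0, 0, 0, 1], [0, 0, 0.13, 0, 0, 0, 1], [0, 0, 0.2, 0, 0, 0, 1], [0, 0, 0.27, 0, 0, 0, 1], [0, 0, 0.33, 0, 0, 0, 1], [0, 0, 0.37, 0, 0, 0, 1], [0, 0, 0.38, 0, 0, 0, 1], [0, 0, 0.38, 0, 0, 0, 1]],
])

```text
clock: 40.5
eef_pos: [562.8, 101.0, 207.8]
eef_rot: [3.141, -0.0, 1.48]
wrist_force: [0.6, -0.1, -2.9]
finger_gap: 59.9
finger_force: 30.0
```

```bash
python3 - <<'E'
from h import *
s=manip.read_state(); print(s['eef_pos'].round(2),s['eef_rot'])
S=np.array([511.7,308]); a=np.radians(-7.8); R=np.array([[np.cos(a),-np.sin(a)],[np.sin(a),np.cos(a)]])
for n in('scene',):
    c=cam(n); w=world(c); z=w[...,2]; p=(w[...,:2]-S)@R
    for lo,hi in((15,27),(28,85)):
        m=(np.abs(p[...,0])<135)&(np.abs(p[...,1])<75)&(z>lo)&(z<hi)
        print(n,lo,m.sum(),cv2.minAreaRect(p[m].astype(np.float32)))
E
```

```text
[562.84 100.97 207.79] [ 3.14087883e+00 -1.91689704e-04  1.48038454e+00]
scene 15 1122 ((1.7332305908203125, -1.4971122741699219), (240.64854431152344, 124.91322326660156), 0.3844315707683563)
scene 28 346 ((7.822052001953125, -2.440521240234375), (75.44313049316406, 183.47848510742188), 76.6902084350586)
```

Call:
servo_tool([
  [[-0.01, -0.03, 0, 0, 0, -0.02, 1], [-0.036, -0.1, 0, 0, 0, -0.06, 1], [-0.065, -0.18, 0, 0, 0, -0.1, 1], [-0.094, -0.26, 0, 0, 0, -0.145, 1], [-0.122, -0.34, 0, 0, 0, -0.19, 1], [-0.151, -0.42, 0, 0, 0, -0.235, 1], [-0.18, -0.5, 0, 0, 0, -0.28, 1], [-0.209, -0.58, 0, 0, 0, -0.325, 1], [-0.238, -0.66, 0, 0, 0, -0.37, 1], [-0.26, -0.72, 0, 0, 0, -0.41, 1]],
])

```text
clock: 41.55
eef_pos: [431.3, -260.8, 206.0]
eef_rot: [-3.14, 0.002, 0.186]
wrist_force: [0.2, 0.3, -2.8]
finger_gap: 60.1
finger_force: 30.0
```

Call:
servo_tool([
  [[-0.02, -0.06, 0, 0, 0, -0.045, 1], [-0.034, -0.1, 0, 0, 0, -0.08, 1], [-0.038, -0.108, 0, 0, 0, -0.091, 1], [-0.038, -0.108, 0, 0, 0, -0.091, 1], [-0.038, -0.108, 0, 0, 0, -0.091, 1], [-0.038, -0.108, 0, 0, 0, -0.091, 1]],
])

```text
clock: 42.15
eef_pos: [414.2, -312.1, 207.3]
eef_rot: [-3.141, 0.0, -0.091]
wrist_force: [-0.0, -0.5, -2.2]
finger_gap: 60.1
finger_force: 30.0
```

Call:
servo_tool([
  [[0, 0, -0.04, 0, 0, 0, 1], [0, 0, -0.12, 0, 0, 0, 1], [0, 0, -0.2, 0, 0, 0, 1], [0, 0, -0.28, 0, 0, 0, 1], [0, 0, -0.335, 0, 0, 0, 1], [0, 0, -0.36, 0, 0, 0, 1], [0, 0, -0.37, 0, 0, 0, 1], [0, 0, -0.37, 0, 0, 0, 1], [0, 0, -0.37, 0, 0, 0, 1], [0, 0, -0.37, 0, 0, 0, 1]],
])

```text
clock: 43.15
eef_pos: [414.4, -313.4, 23.7]
eef_rot: [3.14, -0.002, -0.093]
wrist_force: [0.4, 0.2, -2.2]
finger_gap: 60.3
finger_force: 30.0
```

```bash
python3 - <<'E'
from h import *
s=manip.read_state(); print(s['eef_pos'].round(2),s['eef_rot'],s['wrist_force'])
S=np.array([511.7,308]); a=np.radians(-7.8); R=np.array([[np.cos(a),-np.sin(a)],[np.sin(a),np.cos(a)]])
for n in('scene','top'):
    c=cam(n); save(c,'f_%s.png'%n); w=world(c); z=w[...,2]; p=(w[...,:2]-S)@R
    for lo,hi in((15,27),(29,85)):
        m=(np.abs(p[...,0])<125)&(np.abs(p[...,1])<65)&(z>lo)&(z<hi)
        print(n,lo,m.sum(),cv2.minAreaRect(p[m].astype(np.float32)))
E
```

```text
[ 414.43 -313.45   23.69] [ 3.14041744e+00 -1.67968939e-03 -9.34056323e-02] [ 0.39080148  0.20885533 -2.1835607 ]
scene 15 1695 ((1.3900833129882812, -1.867279052734375), (125.31816101074219, 242.05050659179688), 89.96610260009766)
scene 29 691 ((0.06238555908203125, -1.5113353729248047), (141.809326171875, 51.4493522644043), 1.154099702835083)
top 15 2261 ((0.25943756103515625, 0.5882682800292969), (122.43054962158203, 240.09222412109375), 89.53900146484375)
top 29 765 ((-2.4415054321289062, 0.2800922393798828), (146.478759765625, 48.562416076660156), 0.22424130141735077)
```

Call:
servo_tool([
  [[0, 0, -0.002, 0, 0, 0, 1], [0, 0, -0.003, 0, 0, 0, 1], [0, 0, -0.003, 0, 0, 0, 1], [0, 0, -0.003, 0, 0, 0, 1]],
])

```text
clock: 43.65
eef_pos: [413.9, -313.0, 20.9]
eef_rot: [-3.142, 0.0, -0.094]
wrist_force: [-0.2, -0.5, -2.3]
finger_gap: 60.2
finger_force: 30.0
```

Call:
servo_tool([
  [[0, 0, -0.001, 0, 0, 0, 1], [0, 0, -0.001, 0, 0, 0, 1], [0, 0, -0.001, 0, 0, 0, 1]],
])

```text
clock: 43.95
eef_pos: [413.9, -313.1, 20.5]
eef_rot: [3.142, -0.0, -0.094]
wrist_force: [-0.9, 0.3, -0.8]
finger_gap: 60.4
finger_force: 30.0
```

Call:
servo_tool([
  [[0, 0, -0.001, 0, 0, 0, 1], [0, 0, -0.001, 0, 0, 0, 1], [0, 0, -0.001, 0, 0, 0, 1]],
])

```text
clock: 44.25
eef_pos: [414.0, -313.1, 20.5]
eef_rot: [3.141, -0.0, -0.094]
wrist_force: [-3.0, 2.9, 7.7]
finger_gap: 60.5
finger_force: 30.0
```

Call:
servo_tool([
  [[0, 0, 0, 0, 0, 0, 0], [0, 0, 0, 0, 0, 0, 0], [0, 0, 0, 0, 0, 0, 0], [0, 0, 0, 0, 0, 0, 0], [0, 0, 0.04, 0, 0, 0, 0], [0, 0, 0.12, 0, 0, 0, 0], [0, 0, 0.2, 0, 0, 0, 0], [0, 0, 0.28, 0, 0, 0, 0], [0, 0, 0.37, 0, 0, 0, 0], [0, 0, 0.37, 0, 0, 0, 0]],
])

```text
clock: 45.25
eef_pos: [415.4, -314.4, 210.8]
eef_rot: [3.136, -0.008, -0.093]
wrist_force: [-0.2, 0.1, -0.5]
finger_gap: 94.4
finger_force: 0.0
```

Call:
servo_tool([
  [[0.308, 0.658, 0, 0, 0, 0.501, 0], [0.308, 0.658, 0, 0, 0, 0.501, 0], [0.308, 0.658, 0, 0, 0, 0.501, 0], [0.308, 0.658, 0, 0, 0, 0.501, 0], [0.308, 0.658, 0, 0, 0, 0.501, 0], [0.308, 0.658, 0, 0, 0, 0.501, 0], [0.308, 0.658, 0, 0, 0, 0.501, 0], [0.308, 0.658, 0, 0, 0, 0.501, 0], [0.308, 0.658, 0, 0, 0, 0.501, 0], [0.308, 0.658, 0, 0, 0, 0.501, 0]],
])

```text
clock: 46.25
eef_pos: [567.8, 16.7, 203.9]
eef_rot: [-3.14, 0.0, 1.414]
wrist_force: [0.8, -0.3, -0.1]
finger_gap: 94.2
finger_force: 0.0
```

Call:
servo_tool([
  [[0, 0, 0, 0, 0, 0.0235, 0], [0, 0, 0, 0, 0, 0.0235, 0], [0, 0, 0, 0, 0, 0.0235, 0], [0, 0, 0, 0, 0, 0.0235, 0]],
])

```text
clock: 46.65
eef_pos: [567.8, 15.9, 204.7]
eef_rot: [-3.141, 0.0, 1.478]
wrist_force: [0.1, 0.3, -0.5]
finger_gap: 93.8
finger_force: 0.0
```

Call:
servo_tool([
  [[0, 0, -0.04, 0, 0, 0, 0], [0, 0, -0.11, 0, 0, 0, 0], [0, 0, -0.18, 0, 0, 0, 0], [0, 0, -0.24, 0, 0, 0, 0], [0, 0, -0.29, 0, 0, 0, 0], [0, 0, -0.312, 0, 0, 0, 0], [0, 0, -0.319, 0, 0, 0, 0], [0, 0, -0.319, 0, 0, 0, 0], [0, 0, -0.319, 0, 0, 0, 0]],
])

```text
clock: 47.55
eef_pos: [568.6, 15.9, 46.7]
eef_rot: [3.14, -0.0, 1.48]
wrist_force: [0.6, -0.3, -0.3]
finger_gap: 94.1
finger_force: 0.0
```

Call:
servo_tool([
  [[0, 0, 0, 0, 0, 0, 1], [0, 0, 0, 0, 0, 0, 1], [0, 0, 0, 0, 0, 0, 1], [0, 0, 0, 0, 0, 0, 1], [0, 0, 0, 0, 0, 0, 1], [0, 0, 0, 0, 0, 0, 1], [0, 0, 0, 0, 0, 0, 1], [0, 0, 0, 0, 0, 0, 1]],
], newtons=25)

```text
clock: 48.35
eef_pos: [567.9, 15.9, 45.5]
eef_rot: [3.142, 0.0, 1.48]
wrist_force: [0.2, 0.5, -0.3]
finger_gap: 53.4
finger_force: 25.0
```

Call:
servo_tool([
  [[0, 0, 0.01, 0, 0, 0, 1], [0, 0, 0.03, 0, 0, 0, 1], [0, 0, 0.07, 0, 0, 0, 1], [0, 0, 0.13, 0, 0, 0, 1], [0, 0, 0.2, 0, 0, 0, 1], [0, 0, 0.27, 0, 0, 0, 1], [0, 0, 0.33, 0, 0, 0, 1], [0, 0, 0.36, 0, 0, 0, 1], [0, 0, 0.37, 0, 0, 0, 1], [0, 0, 0.37, 0, 0, 0, 1]],
])

```text
clock: 49.35
eef_pos: [567.8, 16.0, 230.9]
eef_rot: [3.141, -0.0, 1.48]
wrist_force: [0.2, -0.2, -3.0]
finger_gap: 53.6
finger_force: 25.0
```

Call:
servo_tool([
  [[-0.004, -0.03, 0, 0, 0, 0, 1], [-0.014, -0.1, 0, 0, 0, 0, 1], [-0.026, -0.18, 0, 0, 0, 0, 1], [-0.037, -0.26, 0, 0, 0, 0, 1], [-0.05, -0.35, 0, 0, 0, 0, 1], [-0.062, -0.44, 0, 0, 0, 0, 1], [-0.072, -0.51, 0, 0, 0, 0, 1], [-0.078, -0.55, 0, 0, 0, 0, 1], [-0.079, -0.557, 0, 0, 0, 0, 1], [-0.079, -0.557, 0, 0, 0, 0, 1]],
])

```text
clock: 50.35
eef_pos: [527.8, -263.0, 229.5]
eef_rot: [-3.14, -0.001, 1.479]
wrist_force: [-0.2, 0.5, -3.0]
finger_gap: 53.9
finger_force: 25.0
```

Call:
servo_tool([
  [[0, 0, -0.04, 0, 0, 0, 1], [0, 0, -0.11, 0, 0, 0, 1], [0, 0, -0.19, 0, 0, 0, 1], [0, 0, -0.27, 0, 0, 0, 1], [0, 0, -0.32, 0, 0, 0, 1], [0, 0, -0.348, 0, 0, 0, 1], [0, 0, -0.36, 0, 0, 0, 1], [0, 0, -0.362, 0, 0, 0, 1], [0, 0, -0.362, 0, 0, 0, 1], [0, 0, -0.362, 0, 0, 0, 1]],
])

```text
clock: 51.35
eef_pos: [528.9, -262.8, 50.7]
eef_rot: [3.14, 0.001, 1.48]
wrist_force: [0.6, 0.3, -2.5]
finger_gap: 53.5
finger_force: 25.0
```

Call:
servo_tool([
  [[0, 0, -0.001, 0, 0, 0, 1], [0, 0, -0.001, 0, 0, 0, 1], [0, 0, -0.001, 0, 0, 0, 1], [0, 0, -0.001, 0, 0, 0, 1]],
])

```text
clock: 51.75
eef_pos: [528.4, -262.6, 49.1]
eef_rot: [3.141, 0.0, 1.48]
wrist_force: [0.6, 0.6, -3.3]
finger_gap: 54.1
finger_force: 25.0
```

Call:
servo_tool([
  [[0, 0, -0.001, 0, 0, 0, 1], [0, 0, -0.001, 0, 0, 0, 1], [0, 0, -0.001, 0, 0, 0, 1]],
])

```text
clock: 52.05
eef_pos: [528.4, -262.6, 48.5]
eef_rot: [3.142, 0.0, 1.48]
wrist_force: [0.4, 0.2, -2.3]
finger_gap: 53.9
finger_force: 25.0
```

Call:
servo_tool([
  [[0, 0, -0.001, 0, 0, 0, 1], [0, 0, -0.001, 0, 0, 0, 1], [0, 0, -0.001, 0, 0, 0, 1]],
])

```text
clock: 52.35
eef_pos: [528.4, -262.6, 48.5]
eef_rot: [3.141, 0.0, 1.48]
wrist_force: [-2.8, 1.8, 5.6]
finger_gap: 53.6
finger_force: 25.0
```

Call:
servo_tool([
  [[0, 0, 0, 0, 0, 0, 0], [0, 0, 0, 0, 0, 0, 0], [0, 0, 0, 0, 0, 0, 0], [0, 0, 0, 0, 0, 0, 0], [0, 0, 0.04, 0, 0, 0, 0], [0, 0, 0.12, 0, 0, 0, 0], [0, 0, 0.2, 0, 0, 0, 0], [0, 0, 0.28, 0, 0, 0, 0], [0, 0, 0.34, 0, 0, 0, 0], [0, 0, 0.34, 0, 0, 0, 0]],
])

```text
clock: 53.35
eef_pos: [529.6, -263.2, 222.5]
eef_rot: [3.135, 0.003, 1.48]
wrist_force: [0.1, 0.0, 0.2]
finger_gap: 94.1
finger_force: 0.0
```

Call:
servo_tool([
  [[0.089, 0.388, 0, 0, 0, 0, 0], [0.089, 0.388, 0, 0, 0, 0, 0], [0.089, 0.388, 0, 0, 0, 0, 0], [0.089, 0.388, 0, 0, 0, 0, 0], [0.089, 0.388, 0, 0, 0, 0, 0], [0.089, 0.388, 0, 0, 0, 0, 0], [0.089, 0.388, 0, 0, 0, 0, 0], [0.089, 0.388, 0, 0, 0, 0, 0]],
])

```text
clock: 54.15
eef_pos: [572.6, -69.9, 217.7]
eef_rot: [-3.141, 0.0, 1.479]
wrist_force: [-0.6, 0.2, 1.0]
finger_gap: 94.0
finger_force: 0.0
```

Call:
servo_tool([
  [[0, 0, -0.04, 0, 0, 0, 0], [0, 0, -0.1, 0, 0, 0, 0], [0, 0, -0.16, 0, 0, 0, 0], [0, 0, -0.205, 0, 0, 0, 0], [0, 0, -0.224, 0, 0, 0, 0], [0, 0, -0.224, 0, 0, 0, 0], [0, 0, -0.224, 0, 0, 0, 0], [0, 0, -0.224, 0, 0, 0, 0]],
])

```text
clock: 54.95
eef_pos: [573.5, -68.9, 107.3]
eef_rot: [3.14, 0.0, 1.48]
wrist_force: [0.1, 0.0, -0.0]
finger_gap: 93.9
finger_force: 0.0
```

Call:
servo_tool([
  [[0, 0, 0, 0, 0, 0, 1], [0, 0, 0, 0, 0, 0, 1], [0, 0, 0, 0, 0, 0, 1], [0, 0, 0, 0, 0, 0, 1], [0, 0, 0, 0, 0, 0, 1], [0, 0, 0, 0, 0, 0, 1], [0, 0, 0, 0, 0, 0, 1], [0, 0, 0, 0, 0, 0, 1], [0, 0, 0, 0, 0, 0, 1], [0, 0, 0, 0, 0, 0, 1]],
], newtons=30)

```text
clock: 55.95
eef_pos: [572.8, -68.5, 105.9]
eef_rot: [-3.141, -0.0, 1.48]
wrist_force: [0.2, -0.9, 0.1]
finger_gap: 26.4
finger_force: 30.0
```

Call:
servo_tool([
  [[0, 0, 0.01, 0, 0, 0, 1], [0, 0, 0.03, 0, 0, 0, 1], [0, 0, 0.06, 0, 0, 0, 1], [0, 0, 0.1, 0, 0, 0, 1], [0, 0, 0.15, 0, 0, 0, 1], [0, 0, 0.2, 0, 0, 0, 1], [0, 0, 0.25, 0, 0, 0, 1], [0, 0, 0.284, 0, 0, 0, 1], [0, 0, 0.284, 0, 0, 0, 1], [0, 0, 0.284, 0, 0, 0, 1]],
])

```text
clock: 56.95
eef_pos: [572.7, -68.5, 247.6]
eef_rot: [-3.141, 0.0, 1.48]
wrist_force: [0.2, -0.8, -2.9]
finger_gap: 26.2
finger_force: 30.0
```

```bash
python3 - <<'E'
from h import *
for i in range(3): c=cam('scene')
s=manip.read_state(); print(s['eef_pos'].round(2),s['eef_rot'],s['wrist_force'])
im=cv2.cvtColor(c['frame'],cv2.COLOR_RGB2BGR)[130:330,150:410]; cv2.imwrite('pics/j.png',cv2.resize(im,None,fx=3,fy=3))
E
```

```text
[572.51 -68.47 246.77] [-3.13967955e+00 -1.72317741e-04  1.48030491e+00] [ 0.02412278 -0.76384381 -3.46106885]
```

View pics/j.png

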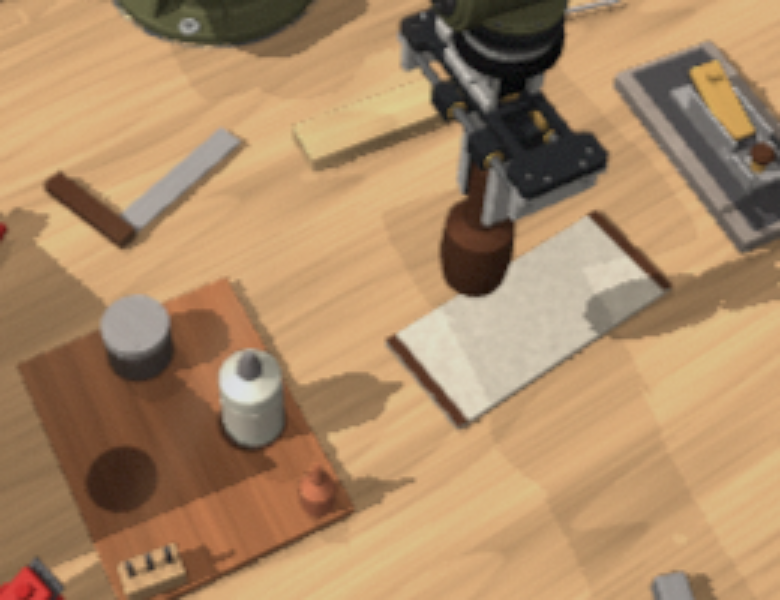

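Call:
servo_tool([
  [[-0.005, -0.03, 0, 0, 0, 0, 1], [-0.017, -0.1, 0, 0, 0, 0, 1], [-0.032, -0.18, 0, 0, 0, 0, 1], [-0.046, -0.26, 0, 0, 0, 0, 1], [-0.06, -0.34, 0, 0, 0, 0, 1], [-0.074, -0.42, 0, 0, 0, 0, 1], [-0.088, -0.5, 0, 0, 0, 0, 1], [-0.1, -0.57, 0, 0, 0, 0, 1], [-0.108, -0.615, 0, 0, 0, 0, 1], [-0.11, -0.634, 0, 0, 0, 0, 1]],
])

```text
clock: 58.1
eef_pos: [516.5, -388.1, 246.9]
eef_rot: [-3.14, -0.0, 1.478]
wrist_force: [0.1, 0.8, -3.6]
finger_gap: 26.0
finger_force: 30.0
```

Call:
servo_tool([
  [[0, 0, 0, 0, 0, 0, 1], [0, 0, -0.04, 0, 0, 0, 1], [0, 0, -0.1, 0, 0, 0, 1], [0, 0, -0.17, 0, 0, 0, 1], [0, 0, -0.22, 0, 0, 0, 1], [0, 0, -0.255, 0, 0, 0, 1], [0, 0, -0.27, 0, 0, 0, 1], [0, 0, -0.273, 0, 0, 0, 1], [0, 0, -0.273, 0, 0, 0, 1], [0, 0, -0.273, 0, 0, 0, 1]],
])

```text
clock: 59.1
eef_pos: [518.4, -385.6, 112.7]
eef_rot: [3.14, 0.001, 1.481]
wrist_force: [0.0, -0.5, -2.7]
finger_gap: 26.1
finger_force: 30.0
```

Call:
servo_tool([
  [[0, 0, -0.001, 0, 0, 0, 1], [0, 0, -0.001, 0, 0, 0, 1], [0, 0, -0.001, 0, 0, 0, 1]],
])

```text
clock: 59.4
eef_pos: [517.9, -385.6, 111.2]
eef_rot: [3.141, 0.0, 1.48]
wrist_force: [0.1, -1.3, -3.5]
finger_gap: 25.7
finger_force: 30.0
```

Call:
servo_tool([
  [[0, 0, -0.002, 0, 0, 0, 1], [0, 0, -0.003, 0, 0, 0, 1], [0, 0, -0.003, 0, 0, 0, 1], [0, 0, -0.003, 0, 0, 0, 1]],
])

```text
clock: 59.8
eef_pos: [517.9, -385.5, 109.4]
eef_rot: [-3.142, -0.0, 1.48]
wrist_force: [0.4, -0.0, -3.3]
finger_gap: 26.2
finger_force: 30.0
```

Call:
servo_tool([
  [[0, 0, -0.001, 0, 0, 0, 1], [0, 0, -0.001, 0, 0, 0, 1], [0, 0, -0.001, 0, 0, 0, 1]],
])

```text
clock: 60.1
eef_pos: [517.9, -385.5, 108.9]
eef_rot: [-3.142, 0.0, 1.48]
wrist_force: [0.5, -1.1, -3.1]
finger_gap: 26.8
finger_force: 30.0
```

Call:
servo_tool([
  [[0, 0, -0.001, 0, 0, 0, 1], [0, 0, -0.001, 0, 0, 0, 1], [0, 0, -0.001, 0, 0, 0, 1]],
])

```text
clock: 60.4
eef_pos: [518.0, -385.7, 108.9]
eef_rot: [3.141, 0.0, 1.48]
wrist_force: [-1.7, 0.6, 3.9]
finger_gap: 26.3
finger_force: 30.0
```

Landed. I'll release, rise and move clear for a final check.

Call:
servo_tool([
  [[0, 0, 0, 0, 0, 0, 0], [0, 0, 0, 0, 0, 0, 0], [0, 0, 0, 0, 0, 0, 0], [0, 0, 0, 0, 0, 0, 0], [0, 0, 0, 0, 0, 0, 0], [0, 0, 0.05, 0, 0, 0, 0], [0, 0, 0.13, 0, 0, 0, 0], [0, 0, 0.2, 0, 0, 0, 0], [0, 0, 0.27, 0, 0, 0, 0], [0, 0, 0.27, 0, 0, 0, 0]],
])

```text
clock: 61.4
eef_pos: [518.9, -386.4, 248.9]
eef_rot: [3.135, 0.005, 1.48]
wrist_force: [-0.5, 0.5, 0.4]
finger_gap: 94.3
finger_force: 0.0
```

Call:
servo_tool([
  [[-0.15, 0.8, 0, 0, 0, 0, 0], [-0.15, 0.8, 0, 0, 0, 0, 0], [-0.15, 0.8, 0, 0, 0, 0, 0], [-0.15, 0.8, 0, 0, 0, 0, 0], [-0.15, 0.8, 0, 0, 0, 0, 0], [-0.15, 0.8, 0, 0, 0, 0, 0], [-0.15, 0.8, 0, 0, 0, 0, 0], [-0.15, 0.8, 0, 0, 0, 0, 0], [-0.15, 0.8, 0, 0, 0, 0, 0], [-0.15, 0.8, 0, 0, 0, 0, 0]],
])

```text
clock: 62.4
eef_pos: [442.7, 15.4, 243.2]
eef_rot: [-3.142, 0.0, 1.483]
wrist_force: [-0.4, -0.7, 0.3]
finger_gap: 94.2
finger_force: 0.0
```

```bash
python3 - <<'E'
from h import *
d0={n:np.load(n+'0.npz')['w'] for n in('top','scene')}
def cen(w,u0,u1,v0,v1,zl,zh):
    w=w[v0:v1,u0:u1].reshape(-1,3); return np.nanmean(w[(w[:,2]>zl)&(w[:,2]<zh)],0).round(1)
B={'top':[(322,356,180,212,58,70),(345,384,135,178,148,170),(305,332,140,170,92,140)],'scene':[(180,212,225,260,58,70),(165,210,250,305,150,170),(220,248,240,285,92,140)]}
ims=[]
for n in B:
    c=cam(n); w=world(c); ims.append(cv2.cvtColor(c['frame'],cv2.COLOR_RGB2BGR))
    for b in B[n]: print(n,cen(d0[n],*b),cen(w,*b))
cv2.imwrite('pics/z.png',np.vstack([cv2.resize(ims[1][120:330,150:450],(600,420)),cv2.resize(ims[0][100:225,80:390],(600,180))])[:600])
E
```

```text
top [ 412.8 -312.1   62.5] [ 413.3 -312.2   62.4]
top [ 514.9 -382.1  159.9] [ 516.2 -382.4  160. ]
top [ 523.9 -258.6  100.5] [ 526.3 -258.8  100.4]
scene [ 422.5 -314.9   61.6] [ 414.9 -314.4   61.9]
scene [ 519.4 -385.   160.3] [ 520.7 -385.4  159.7]
scene [ 530.4 -262.2  100.6] [ 533.6 -263.4  100.9]
```

View pics/z.png

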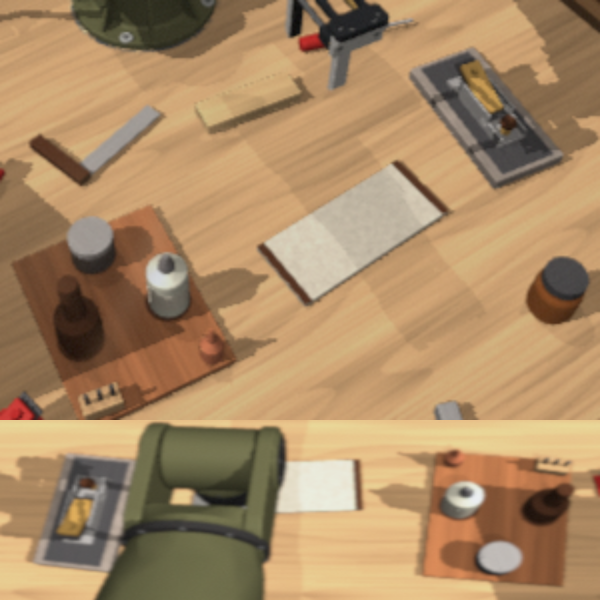

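The final picture shows all three upright on their marks, within about 3 mm of where they started. The plane lies mid-plate and the arm is clear.

```bash
python3 -c "
from cell import manip
print(manip.sign_off())"
```

```text
the job is handed in; nothing more can be done
None
```

The job is done and handed in at about 62 s: the plane lies lengthwise on the middle of the lapping plate, and the mallet, glue bottle and wax tin stand upright back on their marks (tin within about 0.5 mm, mallet about 1.5 mm, glue bottle about 3 mm).

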